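# Check the curing lamp with its test rod

### The job

First swap the two shade pots, so that the pink-lidded one stands in the middle of the round reading mat and the navy-lidded one in the middle of the square blue mat. Then take the test rod from its cradle, push it into the sloping guide tube of the curing lamp until its collar stops at the mouth, keep it there for a moment, and draw it right out again. Finish still holding the rod level and still, its yellow tip about 5 cm above the middle of the pink lid and touching nothing, and leave the other things on the table alone.

Things in the scene. Friction and masses are not known exactly. Their poses are not given: they have to be found in the camera images.
- rod_grip (a point): Test rod (loose, about 90 g): centre of its pink handle, a bar 100 mm long, 16 wide (its y), 18 high (its z). The rod's x axis runs along the handle towards the tip. It starts lying level in its cradle, this point 45 mm above the table; the middle of the handle (30 mm ahead and behind) is free on both sides, and below down to 6 mm above the table.
- cradle: Grey cradle, fixed; origin on the table straight under the handle centre at the start, x along the rod. Base plate 190 x 56 x 6 mm. Open-topped saddles carry the steel rod (95 to 105 mm ahead; walls to 53 mm above the table) and the handle's rear end (34 to 46 mm behind; 32 mm wide, walls to 46 mm): lift the rod straight up out of them
- rod_collar (a point): Centre of the front face of the rod's black collar (26 mm diameter, 8 mm thick), 58 mm ahead of the handle centre along the rod's x; axes as the rod's. From here the 8 mm thick round rod sticks out 80 mm.
- rod_tip (a point): End of the rod's yellow rounded indicator tip, 80 mm ahead of the collar face and 138 mm ahead of the handle centre; axes as the rod's.
- port_mouth (a point): Centre of the mouth (black ring, 32 mm outside diameter) of the lamp's sloping guide tube, 95 mm above the table, facing roughly to the robot's right. x axis: along the bore, into the lamp, sloping down 25 degrees; y axis level. Bore 14 mm, straight, open for 100 mm. The collar stops against the ring: its face is then at this point. The tube (26 mm thick) stands about 40 mm out of the casing.
- lamp: White curing lamp, fixed; origin: centre of its underside. Casing 200 mm along its x (roughly the direction of insertion), 190 mm along y, 102 mm high; the guide tube comes out of its -x side.
- pink_pot_mid (a point): Shade pot with the PINK lid (loose, about 110 g): centre, half-way up. White body, 50 mm diameter, 45 mm tall, upright. Starts on the storage mat.
- navy_pot_mid (a point): Shade pot with the dark NAVY lid (loose, about 110 g), otherwise alike: centre, half-way up. 50 mm diameter, 45 mm tall. Starts on the reading mat.
- reading_mat: Reading mat: round black mat with a white ring, 92 mm diameter, 4 mm thick, fixed; origin: centre of its underside, on the table.
- storage_mat: Storage mat: square blue mat, 90 x 90 mm, 4 mm thick, fixed; origin: centre of its underside, on the table.
- coaster: Round cork coaster, 84 mm diameter, 4 mm thick, fixed and empty, free to set a pot down on for a while; origin: centre of its underside.
- polish_plum: Bystander, to be left alone: dark plum polish bottle, 29 mm diameter, 72 mm tall with its black cap; origin: centre of its underside.
- polish_teal: Bystander, to be left alone: teal polish bottle, 29 mm diameter, 72 mm tall with its black cap; origin: centre of its underside.
- buffer: Bystander, to be left alone: pale lilac buffer block, 95 x 28 x 28 mm, long along its x; origin: centre of its underside.
- nail_file: Bystander, to be left alone: flat wooden nail file, 170 x 20 x 5 mm, long along its x; origin: centre of its underside.
- amber_jar: Bystander, to be left alone: amber jar with black lid, 54 mm diameter, 55 mm tall; origin: centre of its underside.
- spray_bottle: Bystander, to be left alone: clear bottle with white top, 48 mm diameter, 140 mm tall; origin: centre of its underside.
- pin_dish: Bystander, to be left alone: small white ceramic dish, 80 mm diameter, 22 mm tall; origin: centre of its underside.
There are look-alikes about, which are no part of the job. What is shaped like the part that bears pink_pot_mid but green, purple or turquoise is not meant.

How it is judged:
By the outcome, as a careful person would: the job done as asked, in the order asked, and still so for the second after the job is handed in, while the arm keeps its last pose, push and grip.
It also fails if it takes over 72 s, if anything falls off the work surface, if the arm or the gripper's body presses on something with over 40 N, if the wrist force passes 120 N, or if a joint passes its speed limit or range.

### The arm

A 7-joint arm with a two-finger parallel gripper is mounted at the origin on the work surface. World frame = base frame: x ahead of the robot, y to its left, z up, the work surface at z = 0. Lengths are in m, angles in rad, forces in N, time in s.
With the tool pointing down it reaches from about 0.4 to 0.75 m from the base axis. Payload 19.5 kg.
Tool frame: the origin (TCP) lies at the very end of the fingers, on their centre line; the grasp point (between the pads) lies 19 mm behind it (grip_point_offset is the distance from the TCP to the grasp point, in m); z points along the fingers, y is the direction in which the jaws open and shut (so a half turn about z gives the same grasp; the last joint's range is limited). The gripper opens to 85 mm and grips with 20 to 120 N. Pads are 22 mm wide; open, the fingers measure 114 mm over their backs; the gripper's body (76 mm by 85 mm) begins 54 mm behind the grasp point. The pads swing forward as they close: fully open they stand 13 mm farther back than shut.
Start: joints at [-1.187, 0.707, -0.028, 1.485, 0.022, 0.951, -0.075], TCP at [0.237, 0.524, 0.202] pointing down, gripper open.
Joint ranges: [-2.71, 2.71], [-0.32, 2.16], [-1.57, 1.52], [0, 2.45], [-1.46, 4.6], [0, 2.02], [-2.83, 2.83]. Speed limits (rad/s): [1.89, 1.89, 2.57, 2.57, 3.01, 3.01, 3.01].

### API

Orientations are given as a unit quaternion [w, x, y, z].
In Python, from workcell import sense, camera, camera_info, finish_job, grip_point_offset gives the robot as it stands.
- The arm moves only by the tool carry_out, never from a script. Its argument "targets" is a list of rows, each a list of 5 numbers: the closure, from 0 (fully open) to 1 (shut), then the shift along the world's x, y, z as a fraction of full scale, then the turn about the world's z as a fraction of full scale. A call has 1 to 20 rows; each row is the pose to reach, as a shift and turn from the pose measured when the call began; what a row does not reach only later rows make up. Full scale, the value 1, is 50 cm for a shift and 45 degrees for a turn. A row lasts 1/8 s, in which the tool goes at most 62.5 mm and 10.7 degrees, less where a joint would pass 70% of its speed; a pose out of reach is approached as far as the arm can. A call with a number of a shift or a turn outside -1 to 1 is refused whole. A call with a gripper value outside its range is refused whole. The fingers move at their own pace and stop on an object; "newtons" is the grip in N (left out, the last holds). Time passes only in rows, so rows that repeat a pose let the fingers close. It gives the time, the measured TCP pose, the force and the opening at its end, in the units of the state.
- sense(): the state, without advancing time (a new reading comes with each control period).
- camera(name): name is "side" or "top"; returns the picture (400x640x3 uint8, red, green, blue); there is no depth.
- camera_info(name): a dict with "fov_y" (degrees; the focal length in pixels is half the picture's height over the tangent of half this angle, whatever the lens; pixels are square), "cx", "cy" (the principal point, pixels), "position" and "attitude" of the camera in the world. Camera axes: x right, y down, z forward; pixel columns grow to the right and rows downward; lengths in m; the calibration is good to about 2 mm. A picture is of the moment at which its call begins. camera_info takes no time and is no camera call.
- finish_job(): hands the job in, once; it reports no verdict.
The state is a dict: "time_s": time; "joint_positions": joint angles; "joint_vel": joint speeds; "effort": joint torques, N m; "eef_pos": TCP position; "ee_rot": TCP orientation; "ft_force": force on the tool from outside, world axes, zero at the start; "ft_torque": the same for the moment, N m; "gripper_width": opening from 0.0 (shut) to 1.0 (fully open).
Only numpy, scipy, OpenCV 4.12 (cv2) and the standard library are available. Lean on these libraries where they do the work, as an engineer would, in place of code of your own. Each camera call takes 0.05 s, during which the arm holds its last target.

## Working session

There is one attempt and no reset: what is moved stays moved. The work goes in short steps, Python scripts to look and compute and a tool call to move; the robot and the scene stay as the last step left them, time stands still between calls to the robot, and variables do not carry over. Pictures are saved under pics/ and viewed, and the job is handed in when it is done.

Besides the shell and the picture viewer there is one more tool, called after "Request:" in YAML: its name, and indented under it one key for each argument. carry_out: Moves the arm, as the interface text tells. Shift numbers are shares of 50 cm and turn numbers shares of 45 degrees, none past 1 either way. Its arguments: {"type":"object","properties":{"targets":{"type":"array","items":{"type":"array","items":{"type":"number","minimum":-1,"maximum":1}}},"newtons":{"type":"number"}},"required":["targets"]}

```bash
ls; mkdir -p pics
python3 - <<'E'
from workcell import *
import cv2
print(sense()); print(grip_point_offset)
for n in ("side","top"):
    print(n,camera_info(n)); cv2.imwrite(f"pics/{n}0.png",camera(n)[:,:,::-1])
E
```

```text
pics
{'time_s': 0.0, 'joint_positions': array([-1.18671204,  0.70706407, -0.02760716,  1.48494819,  0.02200217,
        0.95087539, -0.0755223 ]), 'joint_vel': array([ 1.23526164e-04, -4.13512899e-05,  1.28181917e-03, -8.41295885e-04,
       -1.53132129e-03, -8.21618773e-04, -2.14012556e-04]), 'effort': array([-7.34689966e-04, -8.83220959e+01,  1.23464283e+00, -2.36156416e+01,
        1.68785686e-02,  6.66722248e-03, -9.83224254e-06]), 'eef_pos': array([0.23739294, 0.52342195, 0.20136188]), 'ee_rot': array([-8.64807384e-05,  2.11301937e-01,  9.77420710e-01, -4.88633763e-04]), 'ft_force': array([-0.32166029, -0.09261603, -0.04094467]), 'ft_torque': array([0.07705753, 0.02682236, 0.08510886]), 'gripper_width': 0.9994465773748814}
0.0187
side {'fov_y': 54.156791788939486, 'cx': 315.34958483733186, 'cy': 200.69938317049335, 'position': array([ 0.47419987, -0.83395808,  0.69005351]), 'attitude': array([-0.44955968,  0.8928558 , -0.02100784,  0.01622609])}
top {'fov_y': 45.19088661990363, 'cx': 318.5538396101882, 'cy': 202.35387868465892, 'position': array([ 0.2693939 , -0.07062645,  1.23339009]), 'attitude': array([-0.07678967,  0.74633143, -0.65730198,  0.07104127])}
```

View pics/side0.png

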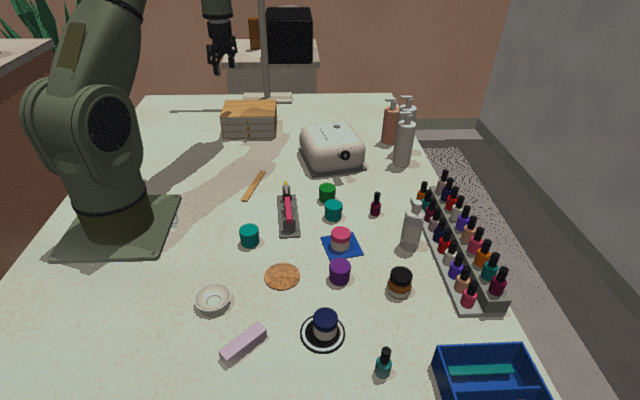

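View pics/top0.png

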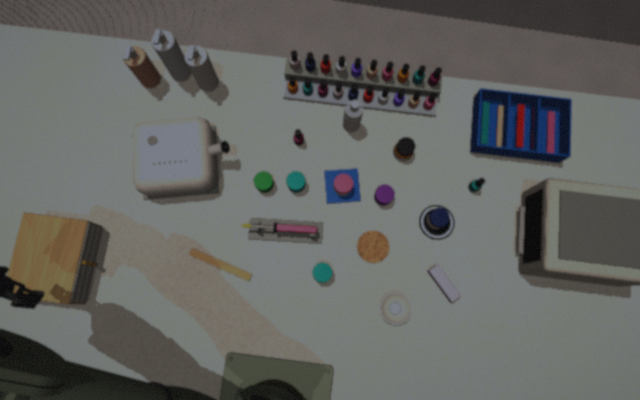

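The side view shows the robot at left. The pink pot is on the blue mat (342,240), the navy pot on the reading mat (325,325) and the rod in its cradle (289,212). The lamp mouth is around (330,178). In the top view, the pink lid is at (344,184), the navy lid at (437,220), the rod at (250–318,228) and the port at (226,147). Next I'll enlarge crops.

```bash
cat > h.py <<'E'
import numpy as np, cv2
from workcell import *
from scipy.spatial.transform import Rotation as R
def cam(n):
    i=camera_info(n); q=i['attitude']; f=200/np.tan(np.radians(i['fov_y']/2))
    return R.from_quat([q[1],q[2],q[3],q[0]]).as_matrix(),np.array(i['position']),f,i['cx'],i['cy']
def ray(n,u,v):
    M,p,f,cx,cy=cam(n); d=M@np.array([(u-cx)/f,(v-cy)/f,1]); return p,d/np.linalg.norm(d)
def onz(n,u,v,z):
    p,d=ray(n,u,v); return p+d*(z-p[2])/d[2]
def proj(n,P):
    M,p,f,cx,cy=cam(n); c=M.T@(np.array(P)-p); return np.array([cx+f*c[0]/c[2],cy+f*c[1]/c[2]])
def tri(a,b):
    A=np.zeros((3,3));B=np.zeros(3);
    for p,d in (ray('side',*a),ray('top',*b)):
        Q=np.eye(3)-np.outer(d,d);A+=Q;B+=Q@p
    X=np.linalg.solve(A,B); return X,[np.linalg.norm(np.cross(X-p,d)) for p,d in (ray('side',*a),)]
def crop(img,x0,y0,w,h,s,name):
    c=cv2.resize(img[y0:y0+h,x0:x0+w],None,fx=s,fy=s,interpolation=cv2.INTER_CUBIC)
    for k in range(0,w,10):
        cv2.line(c,(k*s,0),(k*s,6 if k%50 else 14),(0,0,255),1)
        if (x0+k)%20==0: cv2.putText(c,str(x0+k),(k*s,24),0,.4,(0,0,255),1)
    for k in range(0,h,10):
        cv2.line(c,(0,k*s),(6,k*s),(0,0,255),1)
        if (y0+k)%20==0: cv2.putText(c,str(y0+k),(8,k*s+4),0,.4,(0,0,255),1)
    cv2.imwrite(name,c)
def load(n): return cv2.imread(n)
E
python3 - <<'E'
from h import *
t=load('pics/top0.png');s=load('pics/side0.png')
crop(t,195,110,130,140,4,'pics/c1.png'); 
crop(s,260,130,130,140,4,'pics/c2.png')
crop(t,310,150,160,120,5,'pics/c3.png')
crop(s,255,210,150,150,4,'pics/c4.png')
E
```

```text
(no output)
```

View pics/c1.png

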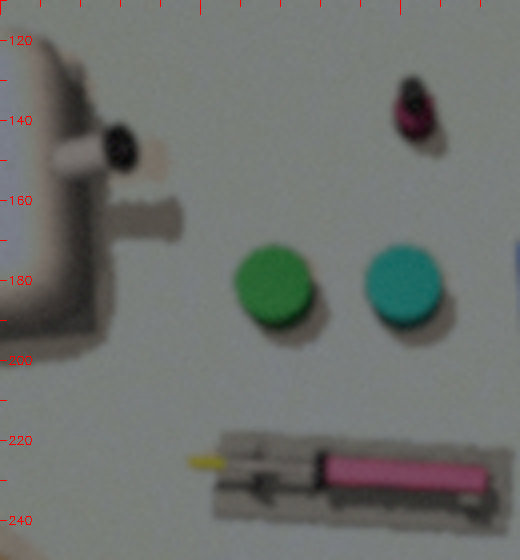

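View pics/c2.png

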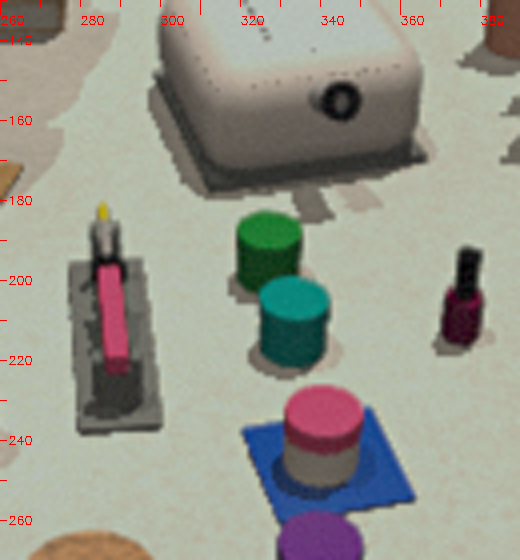

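View pics/c3.png

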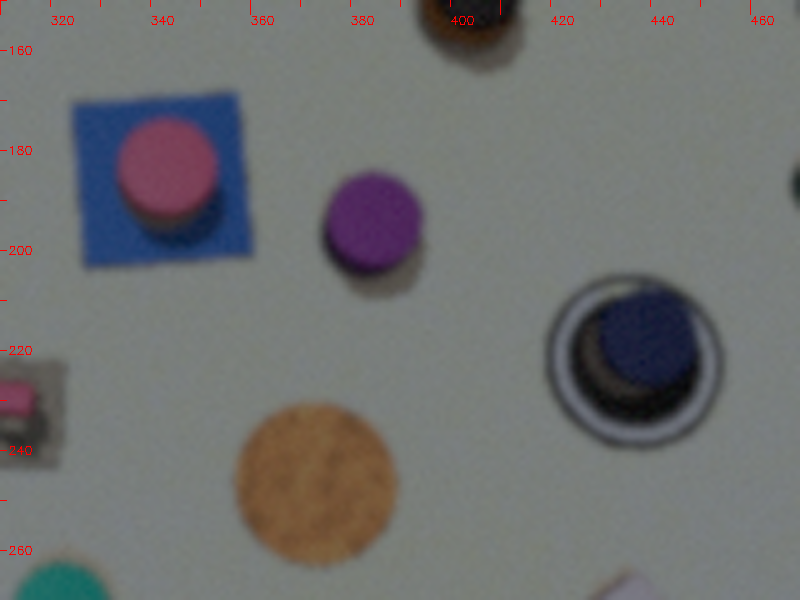

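View pics/c4.png

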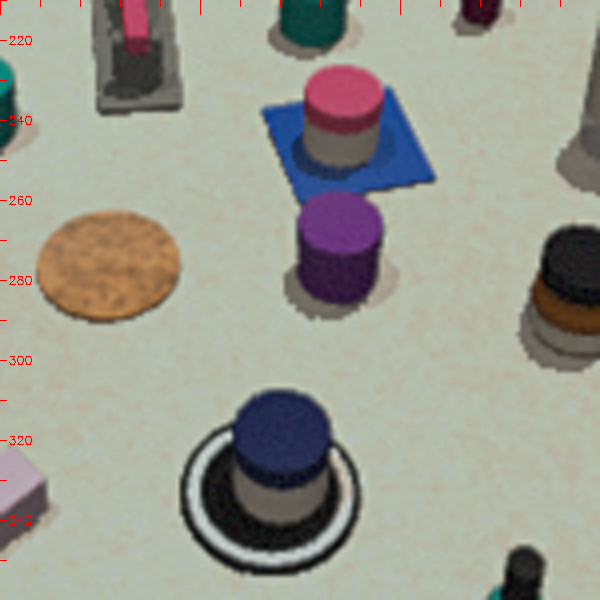

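Run:
```python
from h import *
np.set_printoptions(precision=4,suppress=True)
def sh(n,t,s,z):
    print(n,onz('top',*t,z)[:2],onz('side',*s,z)[:2],tri(s,t))
sh('pink',(343.4,183.2),(341,233.2),.049)
sh('navy',(439.7,217.7),(325.4,317.5),.049)
sh('coaster',(373.3,246.8),(282.1,276.5),.004)
sh('reading',(436.8,222.4),(322.6,333.7),.004)
for c in ((72,102),(238,93),(254,256),(84,267)): print('stor',onz('top',310+c[0]/5,150+c[1]/5,.004))
for c in ((264,108),(392,87),(436,181),(305,205)): print('stor s',onz('side',255+c[0]/4,210+c[1]/4,.004))
sh('port',(225.3,146.7),(345.5,155.3),.095)
sh('tip',(242,225.5),(285.75,181),.045)
print('rear/front handle top'); 
for c in ((489,478),(326,470),(188,462)): print(onz('top',195+c[0]/4,110+c[1]/4,.054 if c[0]>200 else .045))
for c in ((118,357),(109,266)): print('s',onz('side',260+c[0]/4,130+c[1]/4,.054))
```

```text
pink [ 0.5774 -0.1013] [ 0.5822 -0.1077] (array([ 0.5812, -0.1013,  0.0427]), [np.float64(0.0020659472471559613)])
navy [ 0.5196 -0.351 ] [ 0.5254 -0.3555] (array([ 0.5233, -0.3521,  0.0435]), [np.float64(0.0025564639304251615)])
coaster [ 0.4317 -0.198 ] [ 0.4364 -0.2032] (array([ 0.4343, -0.1983, -0.0019]), [np.float64(0.0018243240655967828)])
reading [ 0.5157 -0.3551] [ 0.5205 -0.3607] (array([ 0.5191, -0.3565, -0.0029]), [np.float64(0.0019231073556954536)])
stor [ 0.6175 -0.0484  0.004 ]
stor [ 0.6337 -0.1353  0.004 ]
stor [ 0.5467 -0.1533  0.004 ]
stor [ 0.5295 -0.0657  0.004 ]
stor s [ 0.5358 -0.0696  0.004 ]
stor s [ 0.6224 -0.0522  0.004 ]
stor s [ 0.6383 -0.1415  0.004 ]
stor s [ 0.5552 -0.1587  0.004 ]
port [0.621  0.2013] [0.6255 0.1955] (array([0.6246, 0.2027, 0.0902]), [np.float64(0.0020840667814188705)])
tip [0.4379 0.1376] [0.4434 0.1367] (array([0.4408, 0.1383, 0.0432]), [np.float64(0.0026209158198964564)])
rear/front handle top
[ 0.4503 -0.0505  0.054 ]
[0.4425 0.0504 0.054 ]
[0.4379 0.1376 0.045 ]
s [ 0.4549 -0.0541  0.054 ]
s [0.4486 0.0456 0.054 ]
```

Run:
```python
from h import *
np.set_printoptions(precision=3,suppress=True)
o=np.array([.0025,-.003])
for n,u,v,z in (('green',263,181,.045),('turq',296,181,.045),('turq2',322,272,.045),('purple',385,194,.045),('plumcap',298,136,.072),('ambertop',405,146,.055),('spraytop',354,106,.14),('tealcap',479,183,.072),('dish',396,309,.022),('buf',444,282,.028),('file',220,264,.005),('lampNearcorner',214,195,.1),('lampfar',212,120,.1)):
    print(n,onz('top',u,v,z)[:2]+o)
print('spray base',onz('side',411,245,0)[:2]-o)
```

```text
green [0.561 0.1  ]
turq [0.571 0.016]
turq2 [ 0.351 -0.078]
purple [ 0.566 -0.212]
plumcap [0.682 0.025]
ambertop [ 0.697 -0.25 ]
spraytop [ 0.752 -0.105]
tealcap [ 0.617 -0.44 ]
dish [ 0.286 -0.27 ]
buf [ 0.366 -0.382]
file [0.341 0.181]
lampNearcorner [0.498 0.204]
lampfar [0.687 0.242]
spray base [ 0.764 -0.102]
```

Request:
carry_out:
  targets:
    - [0, 0.53, -1, 0, -1]
    - [0, 0.53, -1, 0, -1]
    - [0, 0.53, -1, 0, -1]
    - [0, 0.53, -1, 0, -1]
    - [0, 0.53, -1, 0, -1]
    - [0, 0.53, -1, 0, -1]
    - [0, 0.53, -1, 0, -1]
    - [0, 0.53, -1, 0, -1]
    - [0, 0.53, -1, 0, -1]
    - [0, 0.53, -1, 0, -1]
    - [0, 0.53, -1, 0, -1]
    - [0, 0.53, -1, 0, -1]
  newtons: 40

```text
time_s: 1.6
eef_pos: [0.502, 0.0247, 0.2014]
ee_rot: [-0.001, 0.568, 0.823, -0.0]
ft_force: [0.3, 0.2, -0.3]
gripper_width: 1.004
```

Request:
carry_out:
  targets:
    - [0, 0.041, -0.753, -0.1, -0.46]
    - [0, 0.041, -0.753, -0.1, -0.46]
    - [0, 0.041, -0.753, -0.1, -0.46]
    - [0, 0.041, -0.753, -0.1, -0.46]
    - [0, 0.041, -0.753, -0.1, -0.46]
    - [0, 0.041, -0.753, -0.1, -0.46]
    - [0, 0.041, -0.753, -0.2, -0.46]
    - [0, 0.041, -0.753, -0.2, -0.46]
    - [0, 0.041, -0.753, -0.2, -0.46]

```text
time_s: 2.72
eef_pos: [0.5237, -0.3507, 0.1031]
ee_rot: [0.0, 0.706, 0.708, 0.0]
ft_force: [0.5, -0.0, 0.1]
gripper_width: 0.999
```

Run:
```python
from h import *
s=sense();print(s['eef_pos'],s['ee_rot'])
for n in('top','side'):
    im=camera(n)[:,:,::-1].copy(); cv2.imwrite(f'pics/{n}1.png',im)
    e=np.array(s['eef_pos']); print(n,proj(n,e))
    crop(im,*( (370,150,130,110) if n=='top' else (250,200,150,150)),4,f'pics/d_{n}.png')
```

```text
[ 0.52366323 -0.35073299  0.10312833] [5.77867464e-05 7.06404465e-01 7.07808394e-01 7.79845872e-05]
top [445.39649354 212.02062529]
side [325.03035133 297.50949813]
```

View pics/d_top.png

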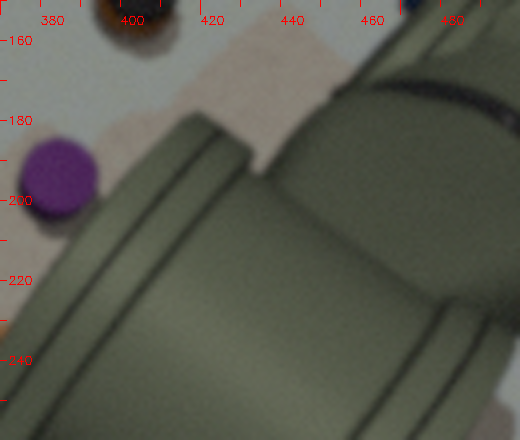

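View pics/d_side.png

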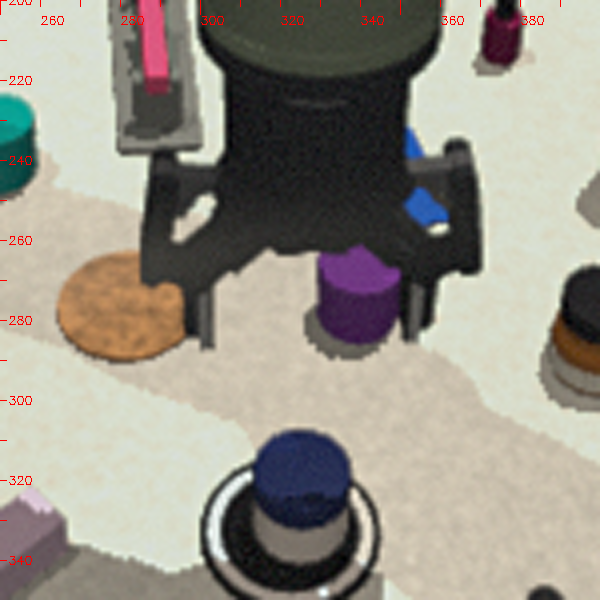

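Run:
```python
from h import *
for z in (.103,.116):
  for dx in (-.0425,-.05,0,.0425,.05): print(z,dx,proj('side',[.5237+dx,-.3507,z]))
print([onz('side',250+c/4-.375,285,.116) for c in (195,214,402,418)])
```

```text
0.103 -0.0425 [302.55898071 298.32353202]
0.103 -0.05 [298.57765436 298.46233615]
0.103 0 [325.04681273 297.53952096]
0.103 0.0425 [347.41125645 296.75981169]
0.103 0.05 [351.34519096 296.62265982]
0.116 -0.0425 [302.49363144 293.75898132]
0.116 -0.05 [298.47002861 293.89701151]
0.116 0 [325.21947433 292.97936848]
0.116 0.0425 [347.81930788 292.20407841]
0.116 0.05 [351.79451213 292.06770854]
[array([ 0.47389629, -0.32910434,  0.116     ]), array([ 0.4829508 , -0.32949634,  0.116     ]), array([ 0.57269858, -0.33338185,  0.116     ]), array([ 0.58034978, -0.3337131 ,  0.116     ])]
```

Request:
carry_out:
  targets:
    - [0, -0.006, -0.002, -0.1, 0]
    - [0, -0.006, -0.002, -0.17, 0]
    - [0, -0.006, -0.002, -0.19, 0]
    - [0, -0.006, -0.002, -0.19, 0]
    - [1, -0.006, -0.002, -0.19, 0]
    - [1, -0.006, -0.002, -0.19, 0]
    - [1, -0.006, -0.002, -0.19, 0]
    - [1, -0.006, -0.002, -0.19, 0]
    - [1, -0.006, -0.002, -0.19, 0]
    - [1, -0.006, -0.002, -0.19, 0]
  newtons: 40

```text
time_s: 4.08
eef_pos: [0.5214, -0.3525, 0.0099]
ee_rot: [0.002, 0.707, 0.708, 0.0]
ft_force: [-1.8, 2.4, 14.5]
gripper_width: 0.561
```

Run:
```python
from h import *
s=sense();print(s['eef_pos'],s['ee_rot'],s['gripper_width'])
im=camera('side')[:,:,::-1].copy()
crop(im,250,220,150,150,4,f'pics/e_side.png')
```

```text
[ 0.52139002 -0.35253363  0.0099439 ] [1.56783188e-03 7.06511993e-01 7.07699206e-01 4.24476291e-04] 0.56140428430487
```

View pics/e_side.png

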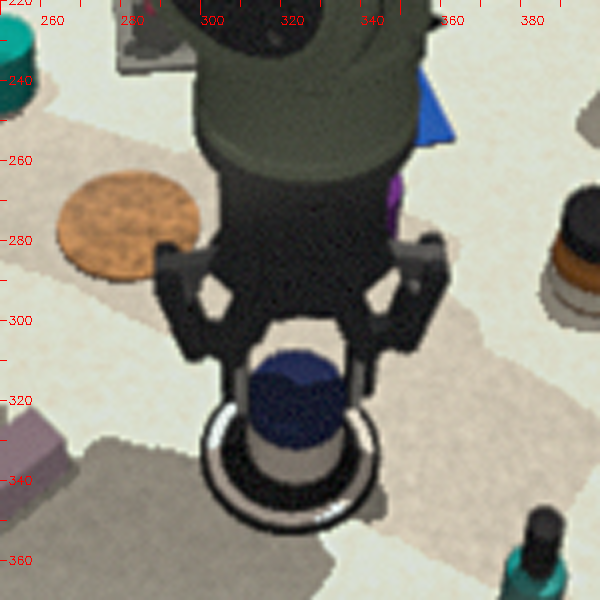

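Run:
```python
from h import *
for x in (.493,.549):
 for y in (-.3415,-.3525,-.3635):
  print(x,y,[ (z,proj('side',[x,y,z]).round(1)) for z in (.01,.02,.03,.04)])
im=camera('side')[:,:,::-1].copy()
b=cv2.convertScaleAbs(im,alpha=2.2,beta=20)
crop(b,290,280,70,70,9,'pics/e2.png')
```

```text
0.493 -0.3415 [(0.01, array([308.6, 324.3])), (0.02, array([308.6, 321.3])), (0.03, array([308.6, 318.2])), (0.04, array([308.6, 315.1]))]
0.493 -0.3525 [(0.01, array([308.8, 328.9])), (0.02, array([308.8, 325.9])), (0.03, array([308.8, 322.8])), (0.04, array([308.8, 319.7]))]
0.493 -0.3635 [(0.01, array([309.1, 333.6])), (0.02, array([309.1, 330.6])), (0.03, array([309.1, 327.5])), (0.04, array([309.1, 324.4]))]
0.549 -0.3415 [(0.01, array([335.9, 323.3])), (0.02, array([336.1, 320.2])), (0.03, array([336.3, 317.2])), (0.04, array([336.5, 314.1]))]
0.549 -0.3525 [(0.01, array([336.4, 327.9])), (0.02, array([336.6, 324.8])), (0.03, array([336.8, 321.8])), (0.04, array([337. , 318.6]))]
0.549 -0.3635 [(0.01, array([336.9, 332.5])), (0.02, array([337.1, 329.5])), (0.03, array([337.4, 326.4])), (0.04, array([337.6, 323.3]))]
```

View pics/e2.png

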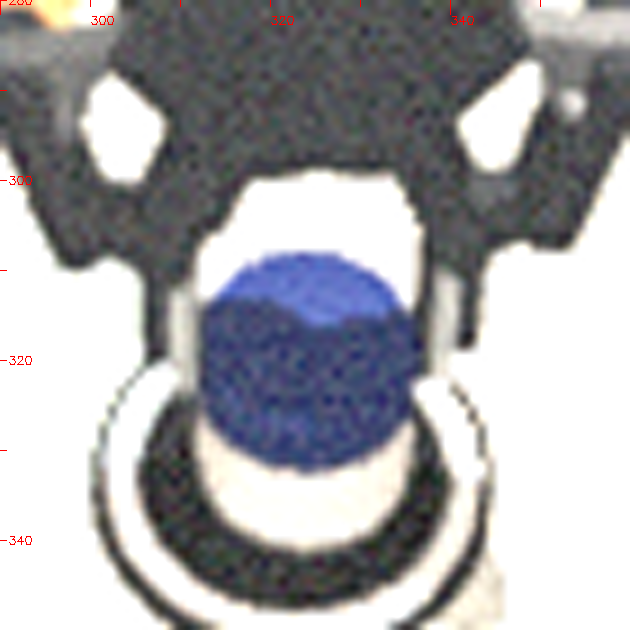

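Request:
carry_out:
  targets:
    - [1, 0, 0, 0.08, 0]
    - [1, 0, 0, 0.16, 0]
    - [1, -0.06, 0.1, 0.16, 0]
    - [1, -0.12, 0.2, 0.16, 0]
    - [1, -0.177, 0.305, 0.16, 0]
    - [1, -0.177, 0.305, 0.16, 0]
    - [1, -0.177, 0.305, 0.16, 0]

```text
time_s: 5.05
eef_pos: [0.4335, -0.2005, 0.0904]
ee_rot: [0.002, 0.706, 0.708, 0.001]
ft_force: [-0.2, -0.6, -1.3]
gripper_width: 0.559
```

Run:
```python
from h import *
s=sense();print(s['eef_pos'],s['ee_rot'],s['gripper_width'],s['ft_force'])
im=camera('side')[:,:,::-1].copy(); cv2.imwrite('pics/side_l.png',im)
b=cv2.convertScaleAbs(im,alpha=1.6,beta=20)
crop(b,230,180,120,130,5,'pics/e3.png')
```

```text
[ 0.43353583 -0.20050211  0.09038784] [2.25515165e-03 7.06483383e-01 7.07725783e-01 5.99843148e-04] 0.5594970747147567 [-0.17575102 -0.59682084 -1.32833085]
```

View pics/e3.png

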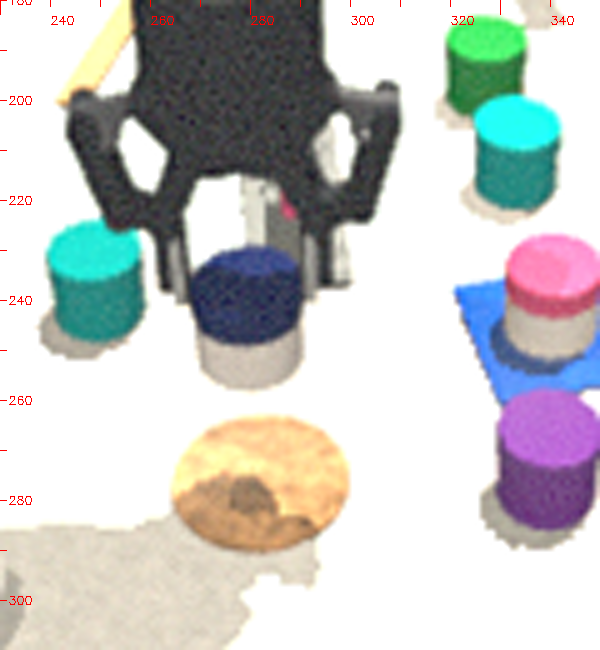

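Request:
carry_out:
  targets:
    - [1, -0.002, 0.002, -0.06, 0]
    - [1, -0.002, 0.002, -0.11, 0]
    - [1, -0.002, 0.002, -0.145, 0]
    - [1, -0.002, 0.002, -0.159, 0]
    - [1, -0.002, 0.002, -0.159, 0]
    - [0, -0.002, 0.002, -0.159, 0]
    - [0, -0.002, 0.002, -0.159, 0]
    - [0, -0.002, 0.002, -0.159, 0]
    - [0, -0.002, 0.002, -0.159, 0]
    - [0, -0.002, 0.002, -0.06, 0]
    - [0, -0.002, 0.002, 0.04, 0]

```text
time_s: 6.48
eef_pos: [0.4322, -0.1997, 0.1113]
ee_rot: [0.002, 0.707, 0.707, 0.0]
ft_force: [-0.4, 0.1, 0.2]
gripper_width: 1.0
```

Run:
```python
from h import *
s=sense();print(s['eef_pos'],s['ee_rot'],s['gripper_width'],s['ft_force'])
im=camera('side')[:,:,::-1].copy(); cv2.imwrite('pics/side_m.png',im)
b=cv2.convertScaleAbs(im,alpha=1.6,beta=20)
crop(b,230,180,150,130,5,'pics/e4.png')
```

```text
[ 0.43216313 -0.1997133   0.11134667] [1.74395855e-03 7.06725001e-01 7.07486108e-01 3.71436404e-04] 0.9997239835477526 [-0.37301488  0.10045574  0.15106548]
```

View pics/e4.png

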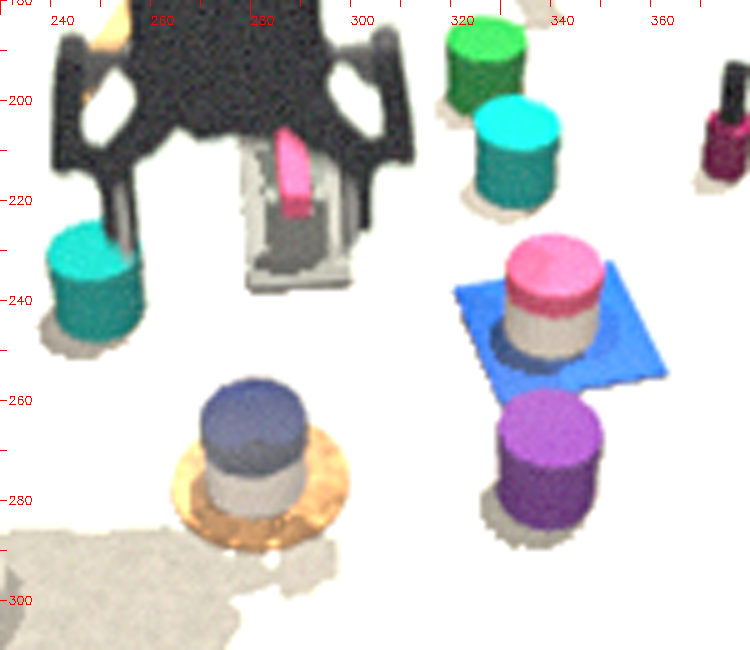

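Request:
carry_out:
  targets:
    - [0, 0.1, 0.06, 0, 0]
    - [0, 0.2, 0.13, 0, 0]
    - [0, 0.292, 0.194, 0, 0]
    - [0, 0.292, 0.194, 0, 0]
    - [0, 0.292, 0.194, -0.1, 0]
    - [0, 0.292, 0.194, -0.18, 0]
    - [0, 0.292, 0.194, -0.207, 0]
    - [0, 0.292, 0.194, -0.207, 0]
    - [1, 0.292, 0.194, -0.207, 0]
    - [1, 0.292, 0.194, -0.207, 0]
    - [1, 0.292, 0.194, -0.207, 0]
    - [1, 0.292, 0.194, -0.207, 0]
    - [1, 0.292, 0.194, -0.207, 0]
    - [1, 0.292, 0.194, -0.207, 0]

```text
time_s: 8.28
eef_pos: [0.5804, -0.1037, 0.0147]
ee_rot: [0.005, 0.707, 0.707, 0.002]
ft_force: [-3.0, 0.2, 16.0]
gripper_width: 0.547
```

Run:
```python
from h import *
s=sense();print(s['eef_pos'],s['ee_rot'],s['gripper_width'],s['ft_force'])
im=camera('side')[:,:,::-1].copy(); cv2.imwrite('pics/side_n.png',im)
b=cv2.convertScaleAbs(im,alpha=1.6,beta=20)
crop(b,270,180,120,130,5,'pics/e5.png')
```

```text
[ 0.58039806 -0.10369366  0.01465541] [0.00543024 0.7068334  0.70735588 0.00217062] 0.5469371975639984 [-3.01381018  0.24812734 16.01759855]
```

View pics/e5.png

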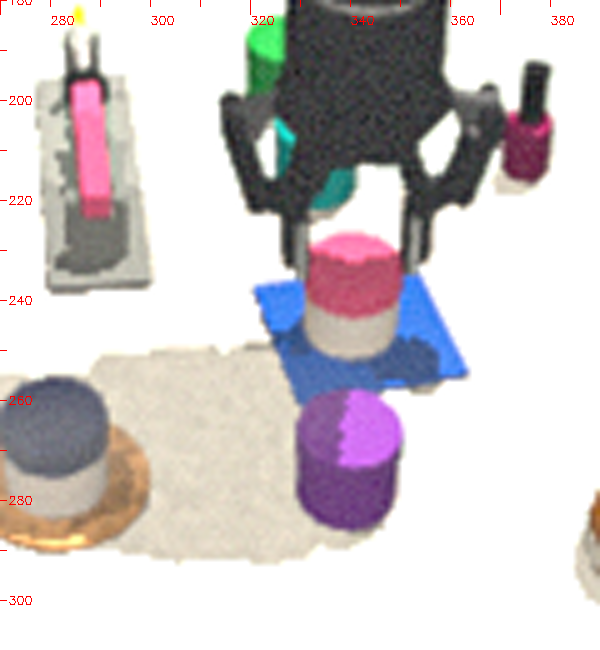

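Request:
carry_out:
  targets:
    - [1, 0, 0, 0.08, 0]
    - [1, 0, 0, 0.16, 0]
    - [1, -0.03, -0.1, 0.16, 0]
    - [1, -0.05, -0.2, 0.16, 0]
    - [1, -0.075, -0.3, 0.16, 0]
    - [1, -0.1, -0.4, 0.16, 0]
    - [1, -0.125, -0.507, 0.16, 0]
    - [1, -0.125, -0.507, 0.16, 0]
    - [1, -0.125, -0.507, 0.16, 0]

```text
time_s: 9.45
eef_pos: [0.5181, -0.3567, 0.095]
ee_rot: [0.005, 0.707, 0.707, 0.003]
ft_force: [0.3, 0.9, -0.4]
gripper_width: 0.546
```

Run:
```python
from h import *
s=sense();print(s['eef_pos'],s['ee_rot'],s['gripper_width'],s['ft_force'])
for n,c in (('side',(260,230,130,130)),('top',(310,150,160,120))):
    im=camera(n)[:,:,::-1].copy(); cv2.imwrite(f'pics/{n}_o.png',im)
    crop(cv2.convertScaleAbs(im,alpha=1.6,beta=20),*c,5,f'pics/e6{n}.png')
```

```text
[ 0.51812393 -0.35671008  0.09496328] [0.00544538 0.70679606 0.70739195 0.00251024] 0.5464337685540706 [ 0.3095693   0.85060303 -0.35447386]
```

View pics/e6side.png

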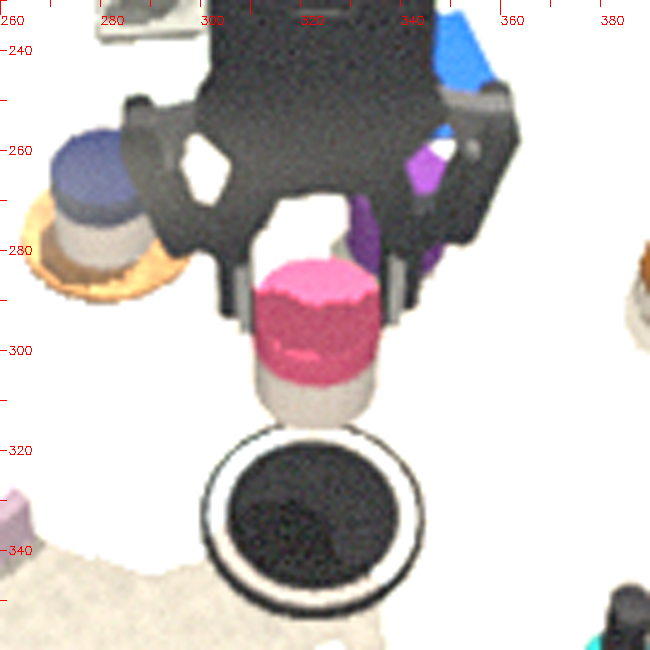

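View pics/e6top.png

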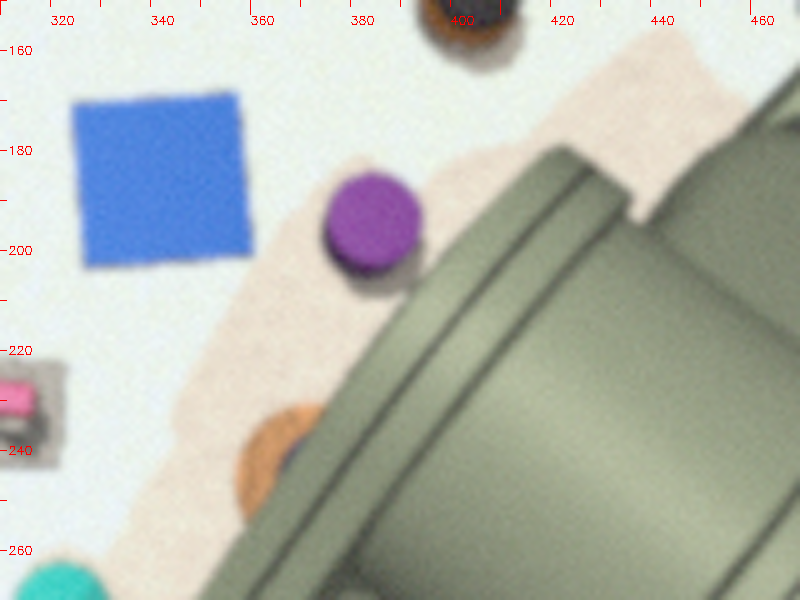

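Request:
carry_out:
  targets:
    - [1, 0, 0, -0.06, 0]
    - [1, 0, 0, -0.11, 0]
    - [1, 0, 0, -0.145, 0]
    - [1, 0, 0, -0.159, 0]
    - [1, 0, 0, -0.16, 0]
    - [0, 0, 0, -0.16, 0]
    - [0, 0, 0, -0.16, 0]
    - [0, 0, 0, -0.16, 0]
    - [0, 0, 0, -0.16, 0]
    - [0, 0, 0, -0.06, 0]
    - [0, 0, 0, 0.04, 0]
    - [0, 0.02, 0.1, 0.04, 0]
    - [0, 0.02, 0.2, 0.04, 0]

```text
time_s: 11.18
eef_pos: [0.529, -0.2547, 0.1153]
ee_rot: [0.006, 0.706, 0.708, 0.003]
ft_force: [1.0, 0.6, 0.7]
gripper_width: 1.0
```

Run:
```python
from h import *
s=sense();print(s['eef_pos'],s['ee_rot'],s['gripper_width'],s['ft_force'])
for n,c in (('side',(260,230,130,130)),):
    im=camera(n)[:,:,::-1].copy(); cv2.imwrite(f'pics/{n}_p.png',im)
    crop(cv2.convertScaleAbs(im,alpha=1.6,beta=20),*c,5,f'pics/e7{n}.png')
```

```text
[ 0.52896379 -0.25469043  0.11530629] [0.00588782 0.70640882 0.70777368 0.00288661] 1.00002448331357 [1.03118036 0.57789634 0.72041992]
```

View pics/e7side.png

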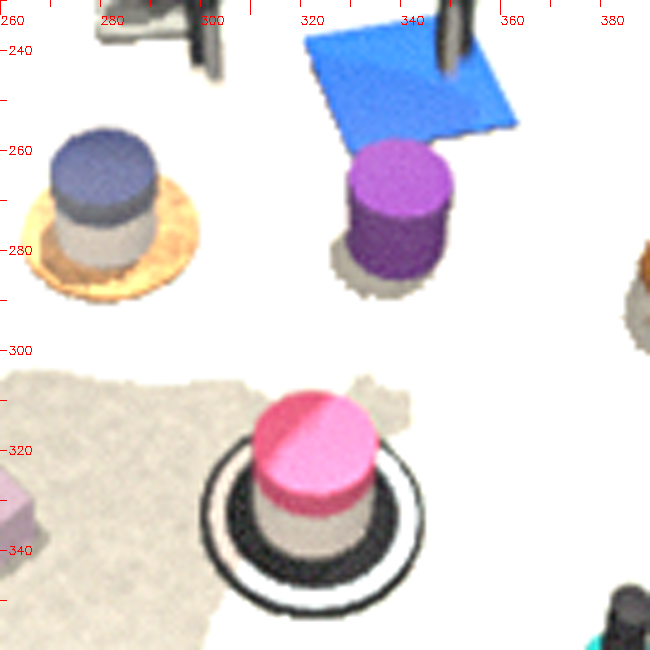

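Run:
```python
from h import *
def P(c,z): return onz('side',260+(c[0]+.5)/5-.5,230+(c[1]+.5)/5-.5,z)[:2]
print('pot front bottom',P((314,557),.004),'mat front/back/left/right',P((313,617),.004)[1],P((313,424),.004),P((200,517),.004)[0],P((424,517),.004)[0])
print('coaster front',P((110,301),.004),'L',P((25,235),.004),'R',P((199,235),.004),'navy bottom front',P((104,268),.004), 'lid L,R',P((51,168),.049),P((157,168),.049))
```

```text
pot front bottom [ 0.51897075 -0.37738528] mat front/back/left/right -0.40355203098950854 [ 0.52279025 -0.313771  ] 0.47412673254919574 0.5646971864974502
coaster front [ 0.43588923 -0.24303488] L [ 0.39567137 -0.20172191] R [ 0.47666645 -0.20519804] navy bottom front [ 0.43281418 -0.2234591 ] lid L,R [ 0.41045691 -0.20323998] [ 0.45830776 -0.20526317]
```

Request:
carry_out:
  targets:
    - [0, -0.1, 0.055, 0, 0]
    - [0, -0.193, 0.111, 0, 0]
    - [0, -0.193, 0.111, 0, 0]
    - [0, -0.193, 0.111, 0, 0]
    - [0, -0.193, 0.111, -0.1, 0]
    - [0, -0.193, 0.111, -0.18, 0]
    - [0, -0.193, 0.111, -0.21, 0]
    - [0, -0.193, 0.111, -0.21, 0]
    - [1, -0.193, 0.111, -0.21, 0]
    - [1, -0.193, 0.111, -0.21, 0]
    - [1, -0.193, 0.111, -0.21, 0]
    - [1, -0.193, 0.111, -0.21, 0]
    - [1, -0.193, 0.111, -0.21, 0]
    - [1, -0.193, 0.111, -0.21, 0]

```text
time_s: 12.98
eef_pos: [0.4336, -0.1918, 0.0113]
ee_rot: [0.005, 0.704, 0.71, 0.005]
ft_force: [-1.5, 2.2, 19.7]
gripper_width: 0.554
```

Run:
```python
from h import *
s=sense();print(s)
for n,c in (('side',(240,200,130,130)),('top',(310,150,160,120))):
    im=camera(n)[:,:,::-1].copy(); cv2.imwrite(f'pics/{n}_q.png',im)
    crop(cv2.convertScaleAbs(im,alpha=1.6,beta=20),*c,5,f'pics/e8{n}.png')
```

```text
{'time_s': 12.975, 'joint_positions': array([ 0.32545192,  0.90934414,  0.04858338,  2.03195528, -0.22537778,
        0.19288516,  0.58389889]), 'joint_vel': array([-1.42974392e-03, -1.93843212e-04,  6.21321920e-04, -4.29396248e-04,
        7.62888813e-04, -5.33894770e-04,  4.79503019e-05]), 'effort': array([ 2.27729883e-01, -7.59000564e+01,  2.84656383e+00, -6.16241232e+00,
        2.89551588e-02, -7.52009992e-01,  3.54346423e-02]), 'eef_pos': array([ 0.43361268, -0.19183527,  0.01130973]), 'ee_rot': array([0.00486116, 0.70433761, 0.70983301, 0.00469079]), 'ft_force': array([-1.51206237,  2.17842647, 19.74496646]), 'ft_torque': array([ 0.26127322,  0.46545781, -0.05054109]), 'gripper_width': 0.5541175082057843}
```

View pics/e8side.png

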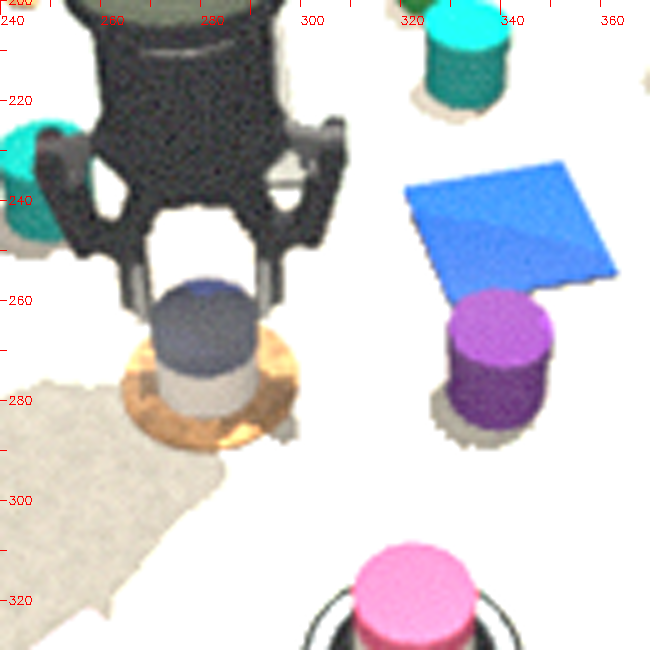

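View pics/e8top.png

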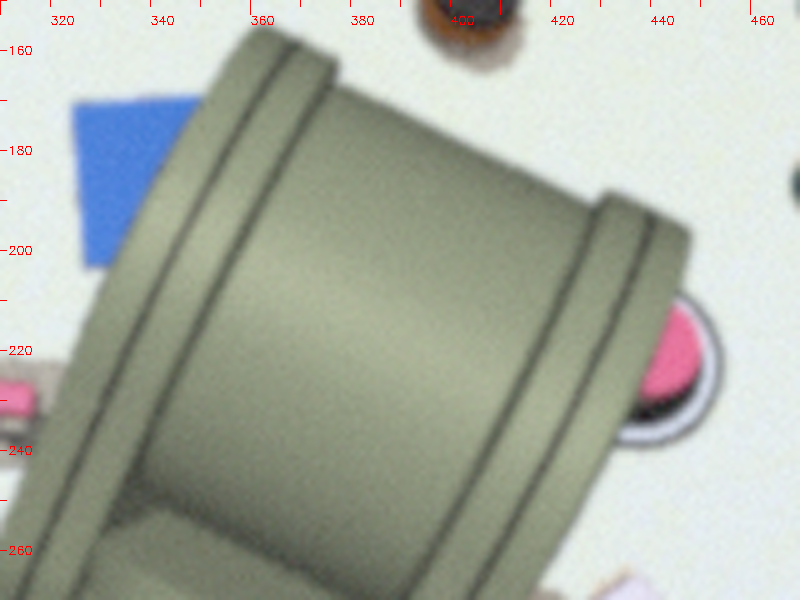

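Run:
```python
from h import *
im=load('pics/side_p.png'); crop(im,300,295,60,70,10,'pics/f1.png')
crop(im,260,245,60,60,10,'pics/f2.png')
```

```text
(no output)
```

View pics/f1.png

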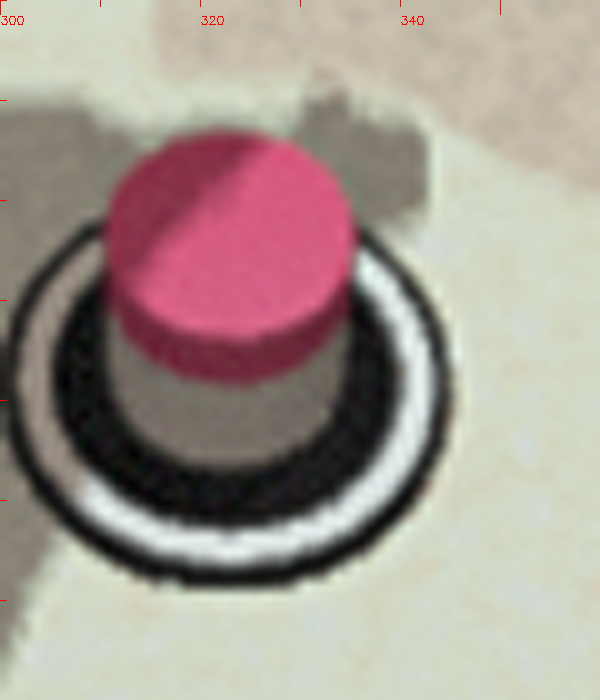

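View pics/f2.png

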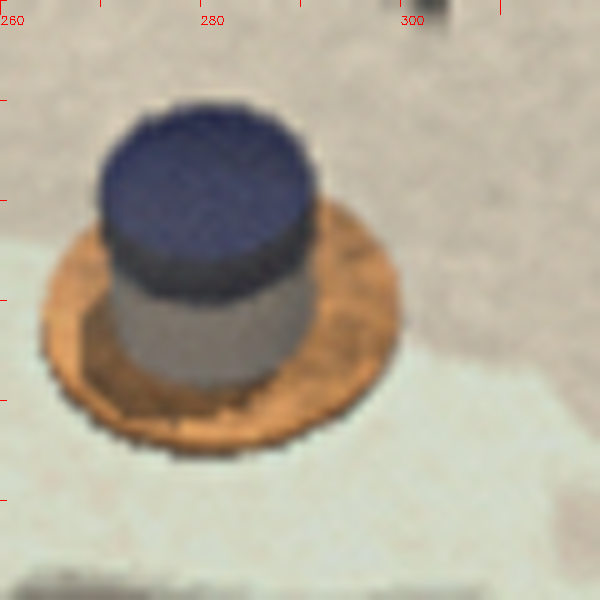

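```bash
cat > fit.py <<'E'
from h import *
from scipy.optimize import least_squares
a=np.linspace(0,2*np.pi,181)
def ext(x,y,z,r,cam='side'):
    p=np.array([proj(cam,[x+r*np.cos(t),y+r*np.sin(t),z]) for t in a])
    return p[:,0].min(),p[:,0].max(),p[:,1].min(),p[:,1].max()
def fit(z,r,obs,x0,fr=False):
    # obs L,R,T,B (None to skip)
    k=[i for i in range(4) if obs[i] is not None]
    def f(v):
        e=ext(v[0],v[1],z,v[2] if fr else r); return [e[i]-obs[i] for i in k]
    s=least_squares(f,list(x0)+([r] if fr else []),x_scale=.01); return s.x.round(4),s.fun.round(2)
def c10(x0,y0,L,s=10): return [None if v is None else (x0 if i<2 else y0)+(v+.5)/s-.5 for i,v in enumerate(L)]
E
python3 - <<'E'
from fit import *
print('mat black in',fit(.004,.036,c10(300,295,(55,400,None,525)),(.52,-.358),True))
print('mat white out',fit(.004,.043,c10(300,295,(18,437,None,565)),(.52,-.358),True))
print('mat out',fit(.004,.046,c10(300,295,(8,452,None,None)),(.52,-.358)))
print('mat base',fit(.0,.046,c10(300,295,(8,452,None,588)),(.52,-.358)))
print('pink lid',fit(.049,.025,c10(300,295,(104,355,130,337)),(.52,-.355),True))
print('pink bottom',fit(.004,.025,c10(300,295,(None,None,None,467)),(.52,-.355)))
print('coaster',fit(.004,.042,c10(260,245,(40,402,None,None)),(.43,-.2)),fit(.0,.042,c10(260,245,(40,402,None,460)),(.43,-.2)))
print('navy lid',fit(.049,.025,c10(260,245,(99,317,100,263)),(.43,-.2),True))
print('navy bottom',fit(.004,.025,c10(260,245,(None,None,None,387)),(.43,-.2)))
E
```

```text
mat black in (array([ 0.5202, -0.3558,  0.035 ]), array([0., 0., 0.]))Traceback (most recent call last):
  File "<stdin>", line 3, in <module>
  File "fit.py", line 12, in fit
    s=least_squares(f,list(x0)+([r] if fr else []),x_scale=.01); return s.x.round(4),s.fun.round(2)
    return func(*args, **kwargs)
    vector_fun = VectorFunction(
        fun_wrapped,
    ...<6 lines>...
        workers=workers
    )
    self._update_fun()
    ~~~~~~~~~~~~~~~~^^
    self.f = self.fun_wrapped(xp_copy(self.x))
             ~~~~~~~~~~~~~~~~^^^^^^^^^^^^^^^^^
    return np.atleast_1d(self.fun(x))
                         ~~~~~~~~^^^
    return self.f(x, *self.args, **self.kwargs)
           ~~~~~~^^^^^^^^^^^^^^^^^^^^^^^^^^^^^^
  File "fit.py", line 11, in f
    e=ext(v[0],v[1],z,v[2] if fr else r); return [e[i]-obs[i] for i in k]
  File "fit.py", line 5, in ext
    p=np.array([proj(cam,[x+r*np.cos(t),y+r*np.sin(t),z]) for t in a])
                ~~~~^^^^^^^^^^^^^^^^^^^^^^^^^^^^^^^^^^^^^
  File "h.py", line 12, in proj
    M,p,f,cx,cy=cam(n); c=M.T@(np.array(P)-p); return np.array([cx+f*c[0]/c[2],cy+f*c[1]/c[2]])
                ~~~^^^
  File "h.py", line 5, in cam
    i=camera_info(n); q=i['attitude']; f=200/np.tan(np.radians(i['fov_y']/2))
ValueError: time passes only in moves, steps and waits
```

```bash
sed -i 's/^def cam(n):/from functools import lru_cache\n@lru_cache(None)\ndef cam(n):/' h.py
python3 - <<'E'
from fit import *
print('mat black in',fit(.004,.036,c10(300,295,(55,400,None,525)),(.52,-.358),True))
print('mat white out',fit(.004,.043,c10(300,295,(18,437,None,565)),(.52,-.358),True))
print('mat out',fit(.004,.046,c10(300,295,(8,452,None,None)),(.52,-.358)))
print('mat base',fit(.0,.046,c10(300,295,(8,452,None,588)),(.52,-.358)))
print('pink lid',fit(.049,.025,c10(300,295,(104,355,130,337)),(.52,-.355),True))
print('pink bottom',fit(.004,.025,c10(300,295,(None,None,None,467)),(.52,-.355)))
print('coaster',fit(.004,.042,c10(260,245,(40,402,None,None)),(.43,-.2)),fit(.0,.042,c10(260,245,(40,402,None,460)),(.43,-.2)))
print('navy lid',fit(.049,.025,c10(260,245,(99,317,100,263)),(.43,-.2),True))
print('navy bottom',fit(.004,.025,c10(260,245,(None,None,None,387)),(.43,-.2)))
E
```

```text
mat black in (array([ 0.5202, -0.3558,  0.035 ]), array([0., 0., 0.]))
mat white out (array([ 0.5201, -0.3571,  0.0424]), array([-0.,  0., -0.]))
mat out (array([ 0.5221, -0.3344]), array([-0.,  0.]))
mat base (array([ 0.5208, -0.3558]), array([-0.41,  0.41, -0.04]))
pink lid (array([ 0.5197, -0.3555,  0.0245]), array([ 0.07, -0.07, -0.08,  0.08]))
pink bottom (array([ 0.5201, -0.353 ]), array([-0.]))
coaster (array([ 0.4355, -0.2052]), array([0., 0.])) (array([ 0.4352, -0.1997]), array([ 0.13, -0.13,  0.01]))
navy lid (array([ 0.4343, -0.2021,  0.0249]), array([-0.14,  0.14,  0.2 , -0.19]))
navy bottom (array([ 0.4301, -0.1985]), array([-0.]))
```

Request:
carry_out:
  targets:
    - [1, 0, 0, 0.08, 0]
    - [1, 0, 0, 0.16, 0]
    - [1, 0.1, 0.06, 0.16, 0]
    - [1, 0.2, 0.12, 0.16, 0]
    - [1, 0.304, 0.192, 0.16, 0]
    - [1, 0.304, 0.192, 0.16, 0]
    - [1, 0.304, 0.192, 0.16, 0]
    - [1, 0.304, 0.192, 0.16, 0]

```text
time_s: 14.08
eef_pos: [0.585, -0.0968, 0.0917]
ee_rot: [0.005, 0.705, 0.709, 0.005]
ft_force: [0.3, -0.5, -1.3]
gripper_width: 0.548
```

Run:
```python
from h import *
s=sense();print(s['eef_pos'],s['ee_rot'],s['gripper_width'],s['ft_force'])
im=camera('side')[:,:,::-1].copy(); cv2.imwrite('pics/side_r.png',im)
crop(cv2.convertScaleAbs(im,alpha=1.6,beta=20),290,180,100,100,6,'pics/e9.png')
```

```text
[ 0.58500877 -0.0967937   0.09170403] [0.0049197  0.70481271 0.70936169 0.0045639 ] 0.5476156656914698 [ 0.33463623 -0.47347525 -1.30540682]
```

View pics/e9.png

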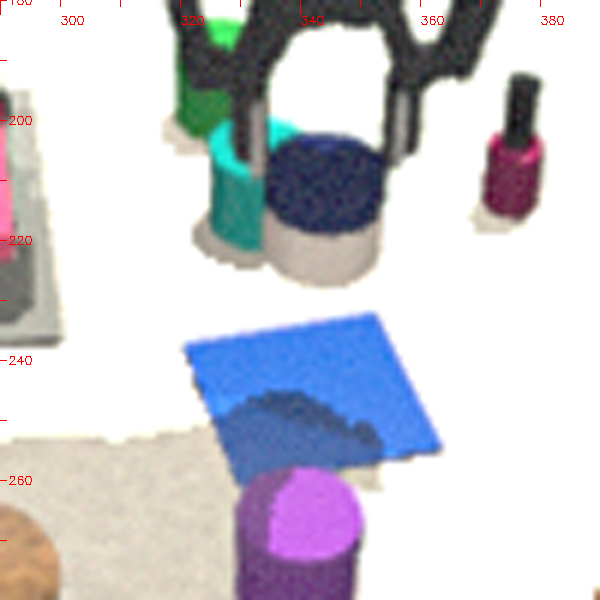

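Request:
carry_out:
  targets:
    - [1, 0, 0, -0.06, 0]
    - [1, 0, 0, -0.11, 0]
    - [1, 0, 0, -0.145, 0]
    - [1, 0, 0, -0.159, 0]
    - [1, 0, 0, -0.161, 0]
    - [0, 0, 0, -0.161, 0]
    - [0, 0, 0, -0.161, 0]
    - [0, 0, 0, -0.161, 0]
    - [0, 0, 0, -0.161, 0]
    - [0, 0, 0, -0.06, 0]
    - [0, 0, 0, 0.04, 0]
    - [0, -0.1, 0.08, 0.1, 0.075]
    - [0, -0.2, 0.16, 0.1, 0.075]
    - [0, -0.273, 0.192, 0.1, 0.075]
    - [0, -0.273, 0.192, 0.1, 0.075]

```text
time_s: 16.0
eef_pos: [0.4465, 0.0007, 0.1422]
ee_rot: [0.004, 0.683, 0.731, 0.005]
ft_force: [0.9, 0.2, -0.5]
gripper_width: 1.001
```

Run:
```python
from h import *
s=sense();print(s['eef_pos'],s['ee_rot'],s['gripper_width'],s['ft_force'])
for n,c in (('side',(260,150,130,130)),('top',(190,110,160,140))):
    im=camera(n)[:,:,::-1].copy(); cv2.imwrite(f'pics/{n}_s.png',im)
    crop(cv2.convertScaleAbs(im,alpha=1.4,beta=20),*c,5 if n=='side' else 4,f'pics/g1{n}.png')
crop(load('pics/side_s.png'),310,220,60,60,10,'pics/g2.png')
```

```text
[0.44645495 0.0007356  0.1422208 ] [0.00409429 0.68285106 0.73053125 0.00466501] 1.0007443061658112 [ 0.89806363  0.208944   -0.48296665]
```

View pics/g1side.png

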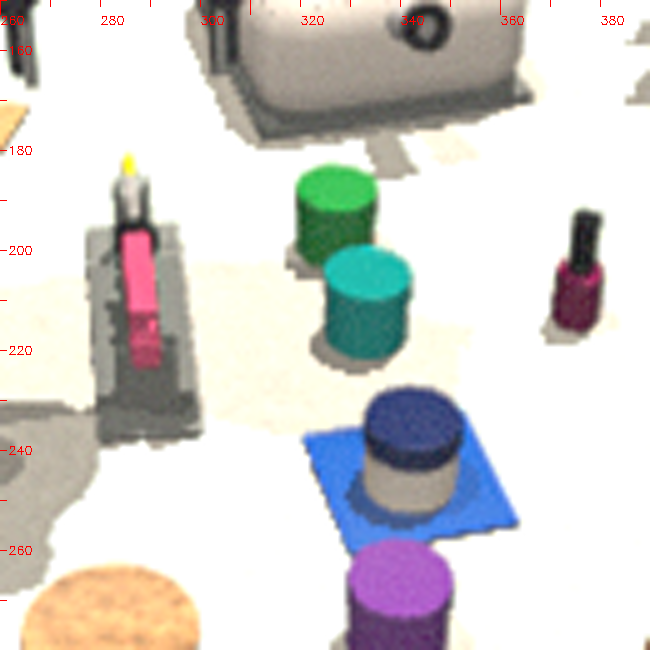

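View pics/g1top.png

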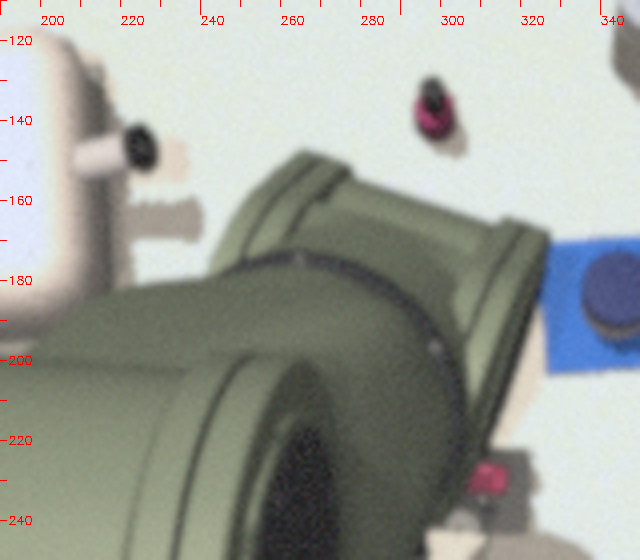

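View pics/g2.png

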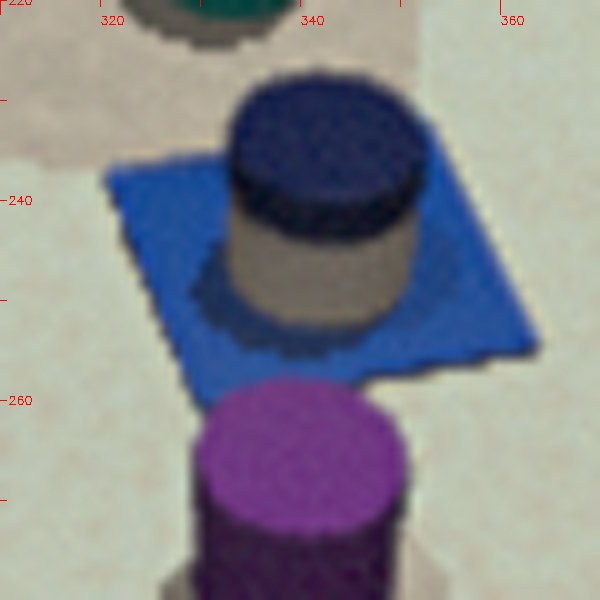

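Run:
```python
from fit import *
print('navy lid',fit(.049,.025,c10(310,220,(228,428,70,207)),(.58,-.1),True))
print('navy bottom',fit(.004,.025,c10(310,220,(None,None,None,328)),(.58,-.1)))
for c in ((105,175),(540,350),(205,412)): print('mat corner',onz('side',310+(c[0]+.5)/10-.5,220+(c[1]+.5)/10-.5,.004)[:2])
for c in ((146,310),(137,233)): print('handle',onz('side',260+(c[0]+.5)/5-.5,150+(c[1]+.5)/5-.5,.054)[:2])
q=sense()['ee_rot'];Rm=R.from_quat([q[1],q[2],q[3],q[0]]).as_matrix();print(Rm, np.degrees(np.arctan2(Rm[1,1],Rm[0,1])))
```

```text
navy lid (array([ 0.5855, -0.1081,  0.025 ]), array([-0.11,  0.11,  0.17, -0.16]))
navy bottom (array([ 0.5798, -0.1037]), array([0.]))
mat corner [ 0.53333249 -0.06965832]
mat corner [ 0.63752545 -0.13898081]
mat corner [ 0.55240262 -0.15688271]
handle [ 0.45306435 -0.02229067]
handle [0.44792418 0.04704549]
[[-6.55805385e-02  9.97741886e-01  1.45024619e-02]
 [ 9.97847128e-01  6.55816102e-02  4.02174282e-04]
 [-5.49828677e-04  1.44976148e-02 -9.99894753e-01]] 3.7606440070360256
```

Request:
carry_out:
  targets:
    - [0, 0.003, -0.003, -0.1, 0]
    - [0, 0.003, -0.003, -0.19, 0]
    - [0, 0.003, -0.003, -0.234, 0]
    - [0, 0.003, -0.003, -0.234, 0]
    - [0, 0.003, -0.003, -0.234, 0]
    - [1, 0.003, -0.003, -0.234, 0]
    - [1, 0.003, -0.003, -0.234, 0]
    - [1, 0.003, -0.003, -0.234, 0]
    - [1, 0.003, -0.003, -0.234, 0]
    - [1, 0.003, -0.003, -0.234, 0]
    - [1, 0.003, -0.003, -0.234, 0]
    - [1, 0.003, -0.003, -0.234, 0]
    - [1, 0.003, -0.003, -0.234, 0]
  newtons: 30

```text
time_s: 17.73
eef_pos: [0.4507, -0.0022, 0.0249]
ee_rot: [0.005, 0.684, 0.73, 0.005]
ft_force: [0.1, -0.5, 0.3]
gripper_width: -0.001
```

Run:
```python
from h import *
s=sense();print(s['eef_pos'],s['ee_rot'],s['gripper_width'],s['ft_force'])
im=camera('side')[:,:,::-1].copy(); cv2.imwrite('pics/side_t.png',im)
crop(cv2.convertScaleAbs(im,alpha=1.6,beta=20),250,160,80,90,7,'pics/e10.png')
```

```text
[ 0.45071287 -0.00224523  0.02494821] [0.00517244 0.68352843 0.72988762 0.00511746] -0.0009696024333857743 [ 0.12765392 -0.46740458  0.26793235]
```

View pics/e10.png

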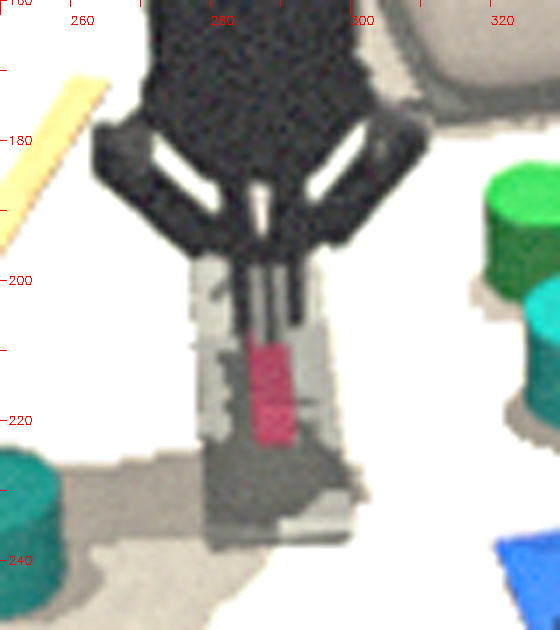

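Run:
```python
from h import *
for y in(.009,-.002,-.013): print(y,[(z,proj('side',[.4507,y,z]).round(1)) for z in (.025,.04,.055,.065)])
crop(load('pics/side_t.png'),260,180,60,60,12,'pics/e11.png')
im=camera('top')[:,:,::-1];cv2.imwrite('pics/top_t.png',im)
```

```text
0.009 [(0.025, array([288.3, 212.9])), (0.04, array([288.1, 208.6])), (0.055, array([287.9, 204.2])), (0.065, array([287.8, 201.2]))]
-0.002 [(0.025, array([288.3, 215.4])), (0.04, array([288.1, 211.1])), (0.055, array([287.9, 206.6])), (0.065, array([287.8, 203.6]))]
-0.013 [(0.025, array([288.3, 218. ])), (0.04, array([288.1, 213.6])), (0.055, array([287.9, 209.2])), (0.065, array([287.8, 206.2]))]
```

View pics/e11.png

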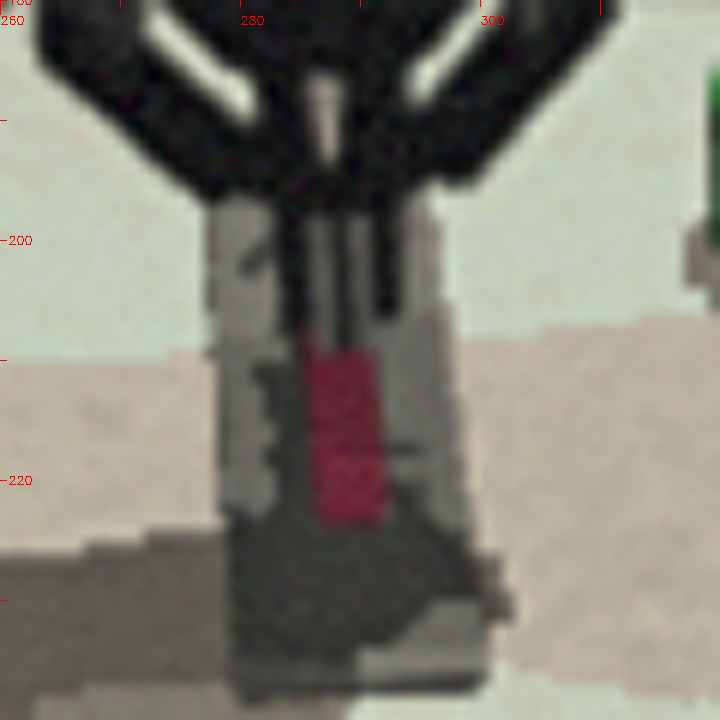

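Request:
carry_out:
  targets:
    - [0, 0, 0, 0.02, 0]
    - [0, 0, 0, 0.02, 0]
    - [0, 0, 0, 0.02, 0]
    - [0, 0, 0, 0.0, 0]
    - [0, 0, 0, -0.03, 0]
    - [0, 0, 0, -0.06, 0]
    - [0, 0, 0, -0.06, 0]
    - [0, 0, 0, -0.06, 0]

```text
time_s: 18.82
eef_pos: [0.4506, -0.0023, -0.0049]
ee_rot: [0.005, 0.684, 0.73, 0.005]
ft_force: [0.1, 0.7, -0.2]
gripper_width: 1.0
```

Request:
carry_out:
  targets:
    - [1, 0, 0, 0, 0]
    - [1, 0, 0, 0, 0]
    - [1, 0, 0, 0, 0]
    - [1, 0, 0, 0, 0]
    - [1, 0, 0, 0, 0]
    - [1, 0, 0, 0, 0]
    - [1, 0, 0, 0, 0]
  newtons: 30

```text
time_s: 19.7
eef_pos: [0.4507, -0.0023, -0.0049]
ee_rot: [0.005, 0.684, 0.73, 0.005]
ft_force: [0.2, -0.3, 4.7]
gripper_width: 0.179
```

Run:
```python
from h import *
s=sense();print(s['eef_pos'],s['ee_rot'],s['gripper_width'],s['ft_force'])
im=camera('side')[:,:,::-1].copy(); cv2.imwrite('pics/side_u.png',im)
crop(cv2.convertScaleAbs(im,alpha=1.6,beta=20),260,170,60,60,10,'pics/e12.png')
```

```text
[ 0.45070254 -0.00226456 -0.00489256] [0.00516249 0.68351212 0.72990304 0.00510703] 0.17928382128030715 [ 0.19707397 -0.26966121  4.69993613]
```

View pics/e12.png

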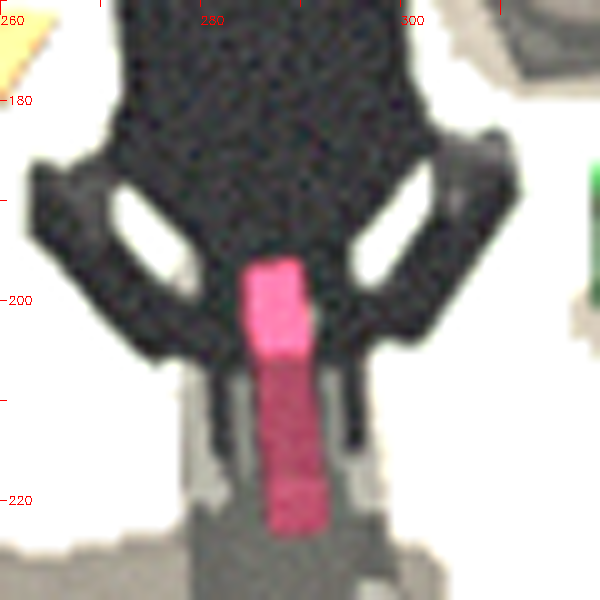

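Run:
```python
from h import *
t=load('pics/top0.png');s=load('pics/side0.png')
crop(cv2.convertScaleAbs(t,alpha=1.6,beta=10),120,105,130,105,6,'pics/h1.png')
crop(cv2.convertScaleAbs(t,alpha=1.6,beta=10),200,125,50,50,12,'pics/h2.png')
crop(cv2.convertScaleAbs(s,alpha=1.3,beta=10),325,135,40,40,14,'pics/h3.png')
crop(cv2.convertScaleAbs(s,alpha=1.3,beta=10),290,110,85,85,8,'pics/h4.png')
```

```text
(no output)
```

View pics/h1.png

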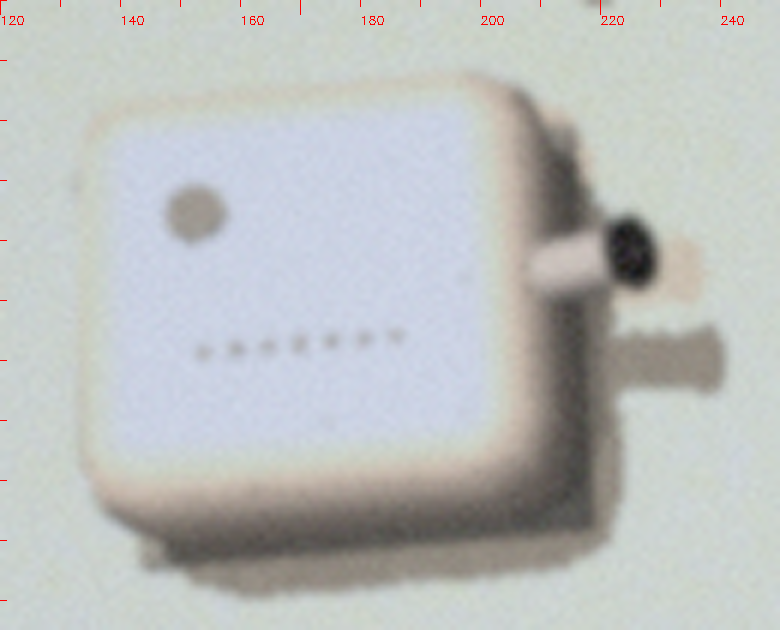

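View pics/h2.png

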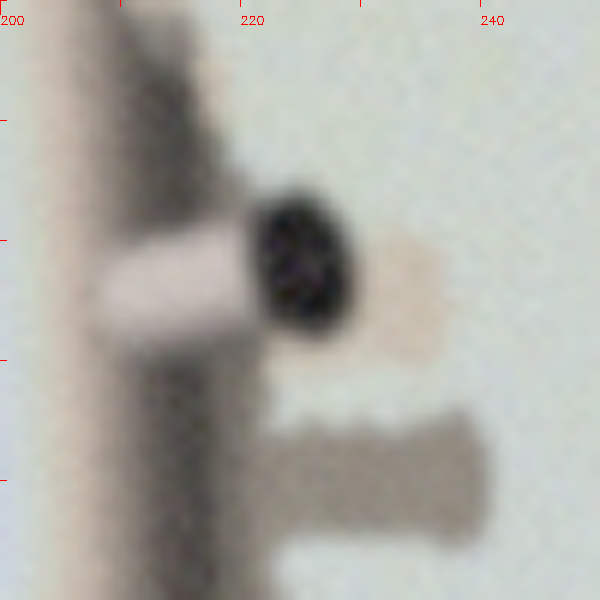

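View pics/h3.png

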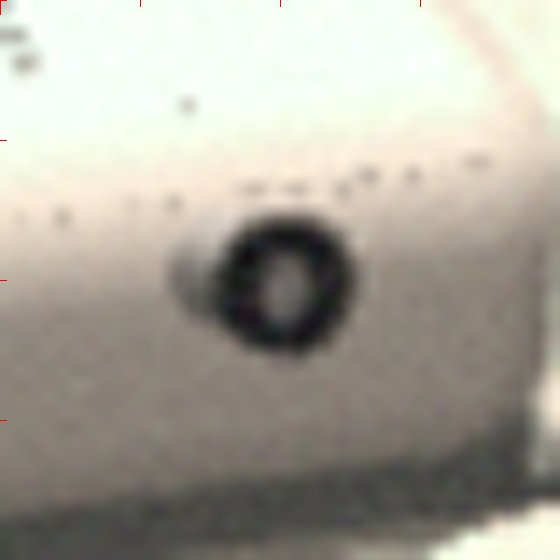

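View pics/h4.png

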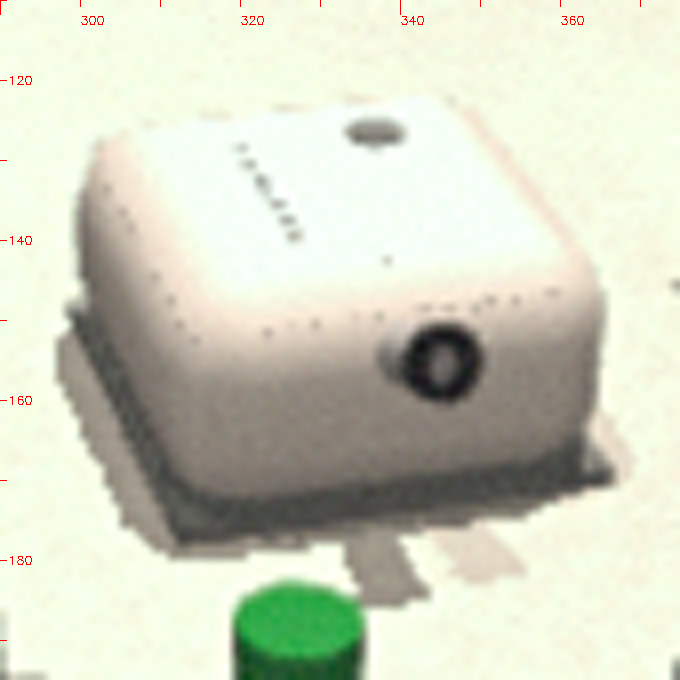

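Run:
```python
from h import *
np.set_printoptions(precision=4,suppress=True)
pc=lambda x0,y0,s,c:(x0+(c[0]+.5)/s-.5,y0+(c[1]+.5)/s-.5)
bt=np.array([.0027,-.003,0]); bs=np.array([-.0025,.003,0])
ang=lambda a,b:np.degrees(np.arctan2(b[1]-a[1],b[0]-a[0]))
A=[onz('top',*pc(120,105,6,c),.102) for c in ((203,354),(398,336))]; print('dots top',A,ang(A[1],A[0]))
A=[onz('side',*pc(290,110,8,c),.102) for c in ((242,148),(295,237))]; print('dots side',A,ang(A[1],A[0]))
A=[onz('top',*pc(120,105,6,c),.005) for c in ((165,563),(590,528))]; print('plate near edge top',ang(A[1],A[0]))
A=[onz('side',*pc(290,110,8,c),.005) for c in ((180,540),(610,478))]; print('plate -x edge side',A,ang(A[1],A[0])-90)
A=[onz('top',*pc(120,105,6,c),.105) for c in ((100,470),(535,440))]
Mt=onz('top',*pc(200,125,12,(308,265)),.095);Ms=onz('side',*pc(325,135,14,(287,284)),.095)
print('mouth',Mt,Mt+bt,Ms,Ms+bs)
print(tri(pc(325,135,14,(287,284)),pc(200,125,12,(308,265))))
# tube axis yaw from top
for (name,M,px) in (('top',Mt,pc(200,125,12,(160,290))),('top',Mt,pc(200,125,12,(220,272))),('side',Ms,pc(325,135,14,(195,282)))):
  for yaw in (88,92,96,100,104):
    d=np.array([np.cos(np.radians(yaw))*.906,np.sin(np.radians(yaw))*.906,-.4226])
    P=[proj(name,M+d*t) for t in (.01,.02,.03,.04)]
    print(name,np.round(px,1),yaw,np.round(P,1).tolist())
```

```text
dots top [array([0.5537, 0.3665, 0.102 ]), array([0.5713, 0.2892, 0.102 ])] 102.84643589532507
dots side [array([0.5579, 0.3686, 0.102 ]), array([0.5743, 0.288 , 0.102 ])] 101.47663437100474
plate near edge top 102.15212967602257
plate -x edge side [array([0.5254, 0.2165, 0.005 ]), array([0.7052, 0.2568, 0.005 ])] -257.3604230594286
mouth [0.6211 0.2015 0.095 ] [0.6238 0.1985 0.095 ] [0.6245 0.1984 0.095 ] [0.622  0.2014 0.095 ]
(array([0.6236, 0.2024, 0.0922]), [np.float64(0.0015351902839879322)])
top [212.9 148.7] 88 [[222.0, 146.6], [218.7, 146.6], [215.5, 146.6], [212.3, 146.6]]
top [212.9 148.7] 92 [[221.9, 146.8], [218.6, 147.1], [215.4, 147.3], [212.1, 147.5]]
top [212.9 148.7] 96 [[221.9, 147.1], [218.6, 147.6], [215.3, 148.0], [212.0, 148.5]]
top [212.9 148.7] 100 [[221.9, 147.3], [218.6, 148.0], [215.3, 148.7], [212.0, 149.4]]
top [212.9 148.7] 104 [[221.9, 147.6], [218.6, 148.5], [215.3, 149.5], [212.0, 150.4]]
top [217.9 147.2] 88 [[222.0, 146.6], [218.7, 146.6], [215.5, 146.6], [212.3, 146.6]]
top [217.9 147.2] 92 [[221.9, 146.8], [218.6, 147.1], [215.4, 147.3], [212.1, 147.5]]
top [217.9 147.2] 96 [[221.9, 147.1], [218.6, 147.6], [215.3, 148.0], [212.0, 148.5]]
top [217.9 147.2] 100 [[221.9, 147.3], [218.6, 148.0], [215.3, 148.7], [212.0, 149.4]]
top [217.9 147.2] 104 [[221.9, 147.6], [218.6, 148.5], [215.3, 149.5], [212.0, 150.4]]
side [338.5 154.7] 88 [[344.7, 154.5], [344.4, 154.3], [344.1, 154.0], [343.8, 153.7]]
side [338.5 154.7] 92 [[344.5, 154.5], [344.0, 154.3], [343.5, 154.0], [343.0, 153.8]]
side [338.5 154.7] 96 [[344.3, 154.6], [343.6, 154.3], [342.9, 154.0], [342.2, 153.8]]
side [338.5 154.7] 100 [[344.1, 154.6], [343.2, 154.3], [342.3, 154.1], [341.5, 153.9]]
side [338.5 154.7] 104 [[343.9, 154.6], [342.8, 154.4], [341.8, 154.2], [340.7, 154.0]]
```

Request:
carry_out:
  targets:
    - [1, 0, 0, 0.04, 0]
    - [1, 0, 0, 0.1, 0]
    - [1, 0, 0, 0.17, 0]
    - [1, 0, 0, 0.17, 0]
    - [1, 0, 0, 0.17, 0.161]
    - [1, 0, 0, 0.17, 0.161]
    - [1, 0, 0, 0.17, 0.161]

```text
time_s: 20.62
eef_pos: [0.4505, -0.0023, 0.0796]
ee_rot: [0.005, 0.637, 0.771, 0.005]
ft_force: [0.3, -0.6, -1.5]
gripper_width: 0.181
```

Run:
```python
from h import *
s=sense();print(s['eef_pos'],s['ee_rot'],s['gripper_width'],s['ft_force'])
for n in('side','top'):
    im=camera(n)[:,:,::-1].copy(); cv2.imwrite(f'pics/{n}_v.png',im)
crop(cv2.convertScaleAbs(load('pics/side_v.png'),alpha=1.4,beta=10),230,120,80,90,7,'pics/e13.png')
```

```text
[ 0.45046708 -0.00233925  0.07964726] [0.00452661 0.63718505 0.77068021 0.0051709 ] 0.1805429354573714 [ 0.26004238 -0.57257625 -1.54056543]
```

View pics/e13.png

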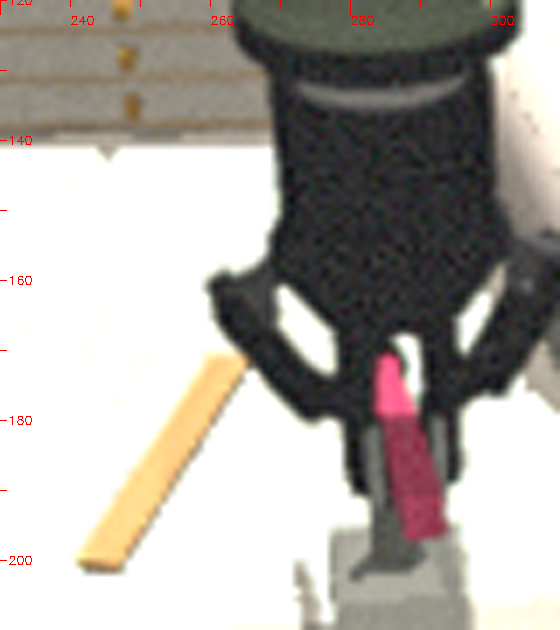

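View pics/top_v.png

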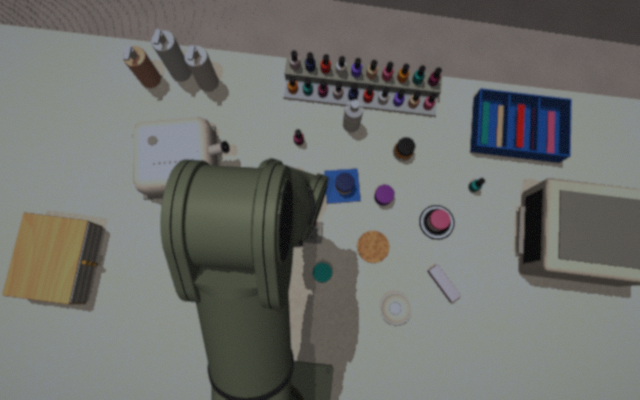

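Request:
carry_out:
  targets:
    - [1, 0.1, 0.03, 0.03, 0]
    - [1, 0.2, 0.07, 0.03, 0]
    - [1, 0.3, 0.1, 0.03, 0]
    - [1, 0.399, 0.13, 0.03, 0]
    - [1, 0.399, 0.13, 0.03, 0]
    - [1, 0.399, 0.13, 0.03, 0]
    - [1, 0.399, 0.13, 0.03, 0]

```text
time_s: 21.6
eef_pos: [0.6494, 0.0624, 0.0949]
ee_rot: [0.004, 0.637, 0.771, 0.005]
ft_force: [-0.9, -0.6, -1.2]
gripper_width: 0.184
```

Run:
```python
from h import *
s=sense();print(s['eef_pos'],s['ee_rot'],s['gripper_width'],s['ft_force'])
for n in('side','top'):
    im=camera(n)[:,:,::-1].copy(); cv2.imwrite(f'pics/{n}_w.png',im)
crop(cv2.convertScaleAbs(load('pics/side_w.png'),alpha=1.4,beta=10),310,110,80,80,8,'pics/e14.png')
crop(cv2.convertScaleAbs(load('pics/top_w.png'),alpha=1.6,beta=10),190,110,110,70,7,'pics/e15.png')
```

```text
[0.64938791 0.06236619 0.09491491] [0.00442058 0.6371005  0.77075166 0.00502797] 0.18361250970112217 [-0.86052078 -0.61811285 -1.21138889]
```

View pics/e14.png

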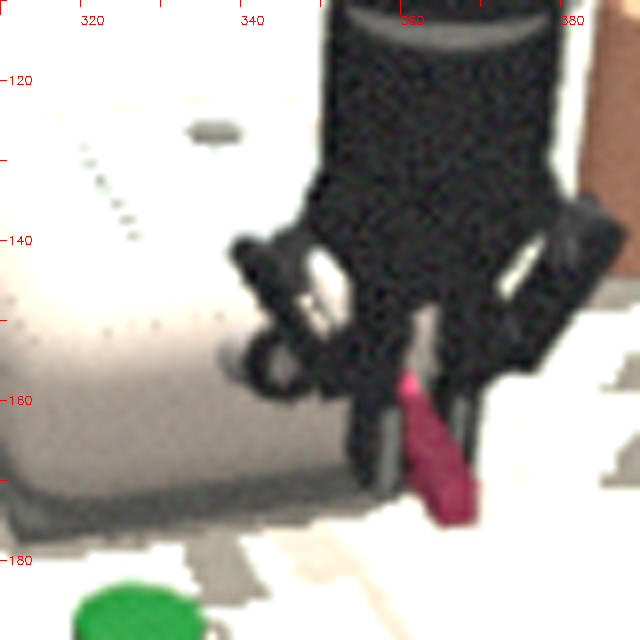

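View pics/e15.png

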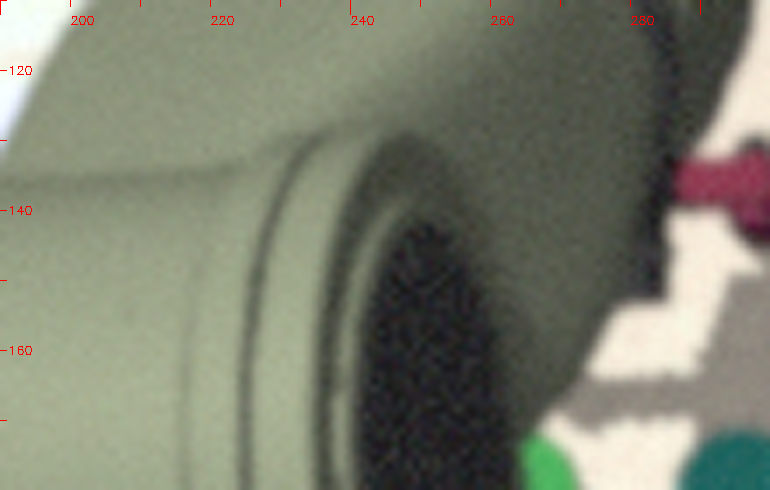

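Run:
```python
from h import *
q=sense()['ee_rot'];e=sense()['eef_pos'];Rm=R.from_quat([q[1],q[2],q[3],q[0]]).as_matrix();print(Rm)
g=e-Rm[:,2]*.05; h=np.array([-Rm[1,1],Rm[0,1],0]);h/=np.linalg.norm(h);print('g',g,'h',h,np.degrees(np.arctan2(h[1],h[0])))
for dz in (-.01,0,.01): print(proj('side',g-h*.05+[0,0,dz]),proj('top',g-h*.05+[0,0,dz]))
print('tip',g+h*.138)
```

```text
[[-1.88475206e-01  9.81982255e-01  1.37093891e-02]
 [ 9.82077889e-01  1.88461679e-01  2.28367829e-03]
 [-3.41162936e-04  1.38941046e-02 -9.99903414e-01]]
g [0.64898649 0.06242399 0.14506089] h [-0.18847987  0.98207705  0.        ] 100.86408460398715
[366.88291219 176.75443107] [301.96337667 136.12788514]
[367.22474304 173.51039454] [301.84321814 134.69136194]
[367.57061567 170.22800077] [301.72099233 133.23012383]
tip [0.62297626 0.19795063 0.14506089]
```

Run:
```python
from h import *
crop(cv2.convertScaleAbs(load('pics/top_w.png'),alpha=1.8,beta=10),275,115,50,40,14,'pics/e16.png')
```

```text
(no output)
```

View pics/e16.png

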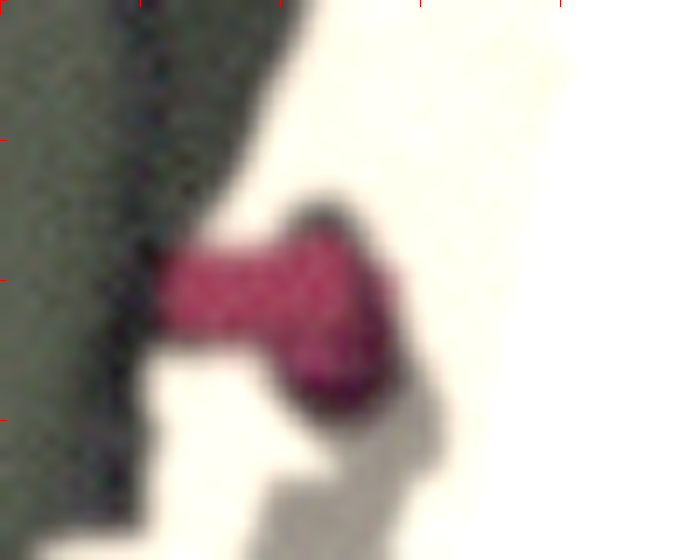

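Request:
carry_out:
  targets:
    - [1, 0.003, -0.012, 0, 0]
    - [1, 0.003, -0.012, -0.04, 0]
    - [1, 0.003, -0.012, -0.08, 0]
    - [1, 0.003, -0.012, -0.103, 0]
    - [1, 0.003, -0.012, -0.103, 0]
    - [1, 0.003, -0.012, -0.103, 0]

```text
time_s: 22.45
eef_pos: [0.6516, 0.0564, 0.0443]
ee_rot: [0.005, 0.637, 0.771, 0.006]
ft_force: [-0.5, -0.3, -0.6]
gripper_width: 0.182
```

Run:
```python
from h import *
q=sense()['ee_rot'];e=sense()['eef_pos'];Rm=R.from_quat([q[1],q[2],q[3],q[0]]).as_matrix()
g=e-Rm[:,2]*.05; h=np.array([-Rm[1,1],Rm[0,1],0]);h/=np.linalg.norm(h);print('g',g,'tip',g+h*.138,sense()['ft_force'])
print(proj('side',g+h*.138),proj('side',[.623,.2,.095]))
for n in('side','top'):
    im=camera(n)[:,:,::-1].copy(); cv2.imwrite(f'pics/{n}_x.png',im)
crop(cv2.convertScaleAbs(load('pics/side_x.png'),alpha=1.4,beta=10),320,130,65,65,10,'pics/e17.png')
```

```text
g [0.65083677 0.05630669 0.09432968] tip [0.6248338  0.19183472 0.09432968] [-0.50341862 -0.25837513 -0.58408259]
[345.38943379 156.09705407] [344.49727491 154.56504874]
```

View pics/e17.png

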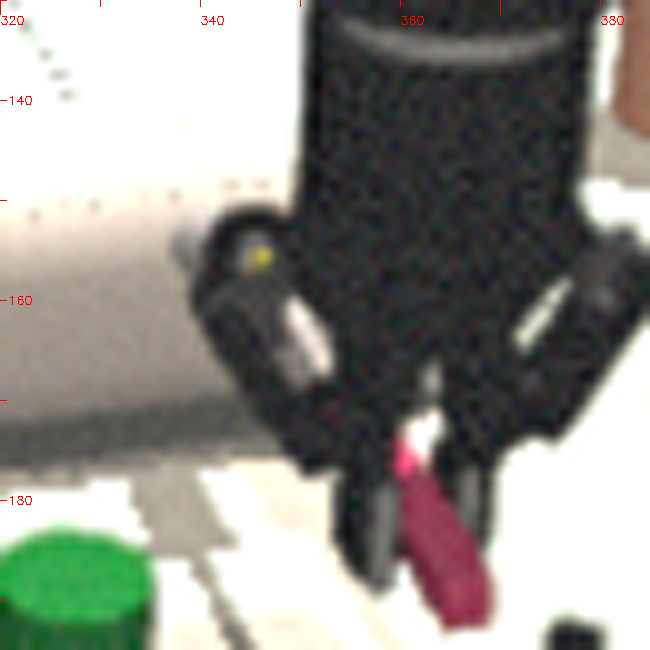

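Request:
carry_out:
  targets:
    - [1, -0.003, 0.01, -0.002, 0]
    - [1, -0.006, 0.02, -0.002, 0]
    - [1, -0.008, 0.03, -0.002, 0]
    - [1, -0.0096, 0.039, -0.002, 0]
    - [1, -0.0096, 0.039, -0.002, 0]

```text
time_s: 23.18
eef_pos: [0.6467, 0.0766, 0.0433]
ee_rot: [0.005, 0.637, 0.771, 0.006]
ft_force: [-0.0, -0.1, -0.9]
gripper_width: 0.179
```

```bash
cat > st.py <<'E'
from h import *
q=sense()['ee_rot'];e=sense()['eef_pos'];Rm=R.from_quat([q[1],q[2],q[3],q[0]]).as_matrix()
g=e-Rm[:,2]*.05; h=np.array([-Rm[1,1],Rm[0,1],0]);h/=np.linalg.norm(h)
c=np.array([.623,.2,.095]); d=g-c
print('g',g.round(4),'yaw',np.degrees(np.arctan2(h[1],h[0])).round(2),'along h',(d@h).round(4),'lat',(d[0]*h[1]-d[1]*h[0]).round(4),'dz',d[2].round(4),'F',sense()['ft_force'].round(1),'T',sense()['ft_torque'].round(2),'w',round(sense()['gripper_width'],3),sense()['time_s'])
E
cat > look.py <<'E'
import sys
from st import *
im=camera('side')[:,:,::-1].copy(); n=sys.argv[1]; cv2.imwrite(f'pics/side_{n}.png',im)
crop(cv2.convertScaleAbs(im,alpha=1.4,beta=10),310,110,75,75,10,f'pics/k{n}.png')
E
python3 look.py 1
```

```text
g [0.646  0.0764 0.0932] yaw 100.89 along h -0.1257 lat -0.0008 dz -0.0018 F [-0.  -0.1 -0.9] T [ 0.   -0.03 -0.07] w 0.179 23.175
```

View pics/k1.png

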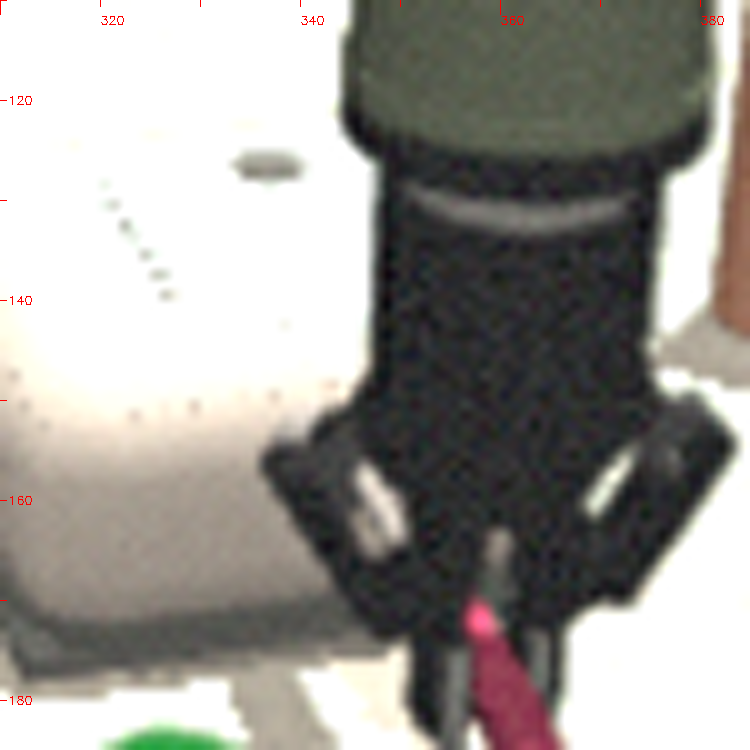

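Request:
carry_out:
  targets:
    - [1, -0.0004, 0.002, 0.015, 0]
    - [1, -0.0008, 0.004, 0.03, 0]
    - [1, -0.0012, 0.006, 0.043, 0]
    - [1, -0.0016, 0.0082, 0.057, 0]
    - [1, -0.0016, 0.0082, 0.057, 0]

```text
time_s: 23.85
eef_pos: [0.6461, 0.0805, 0.0724]
ee_rot: [0.005, 0.637, 0.771, 0.006]
ft_force: [0.3, -1.9, -1.7]
gripper_width: 0.181
```

```bash
python3 look.py 2
```

```text
g [0.6454 0.0804 0.1224] yaw 100.89 along h -0.1217 lat -0.0006 dz 0.0274 F [ 0.3 -1.9 -1.7] T [-0.65 -0.09  0.03] w 0.181 23.85
```

View pics/k2.png

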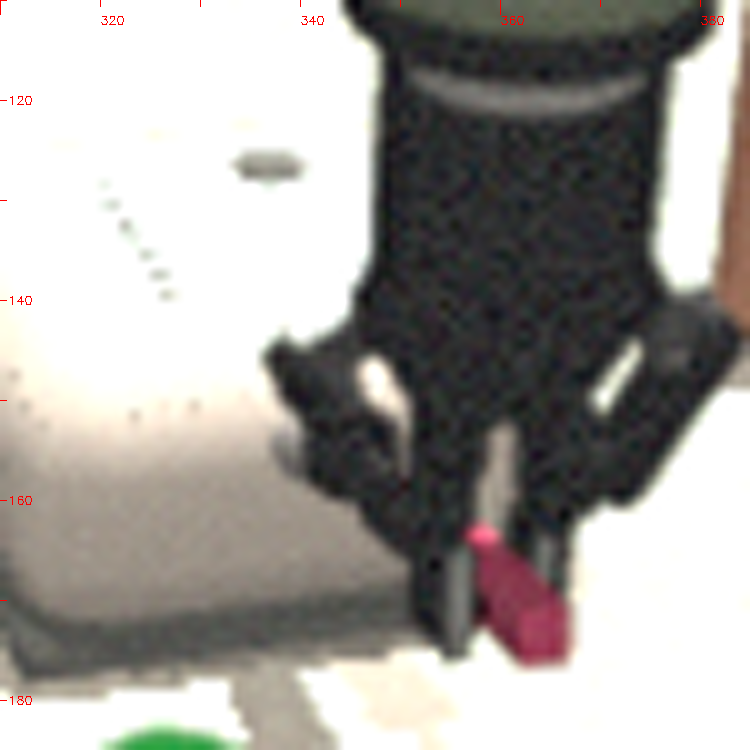

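Request:
carry_out:
  targets:
    - [1, -0.0006, 0.0033, 0.0135, 0]
    - [1, -0.0013, 0.0069, 0.0266, 0]
    - [1, -0.0022, 0.0115, 0.039, 0]
    - [1, -0.0032, 0.0165, 0.051, 0]
    - [1, -0.0032, 0.0165, 0.051, 0]

```text
time_s: 24.52
eef_pos: [0.6445, 0.0892, 0.098]
ee_rot: [0.005, 0.637, 0.771, 0.006]
ft_force: [-0.8, -0.3, -2.0]
gripper_width: 0.183
```

```bash
python3 look.py 3
```

```text
g [0.6437 0.0891 0.148 ] yaw 100.9 along h -0.1128 lat -0.0006 dz 0.053 F [-0.8 -0.3 -2. ] T [-0.49  0.03  0.03] w 0.183 24.525
```

View pics/k3.png

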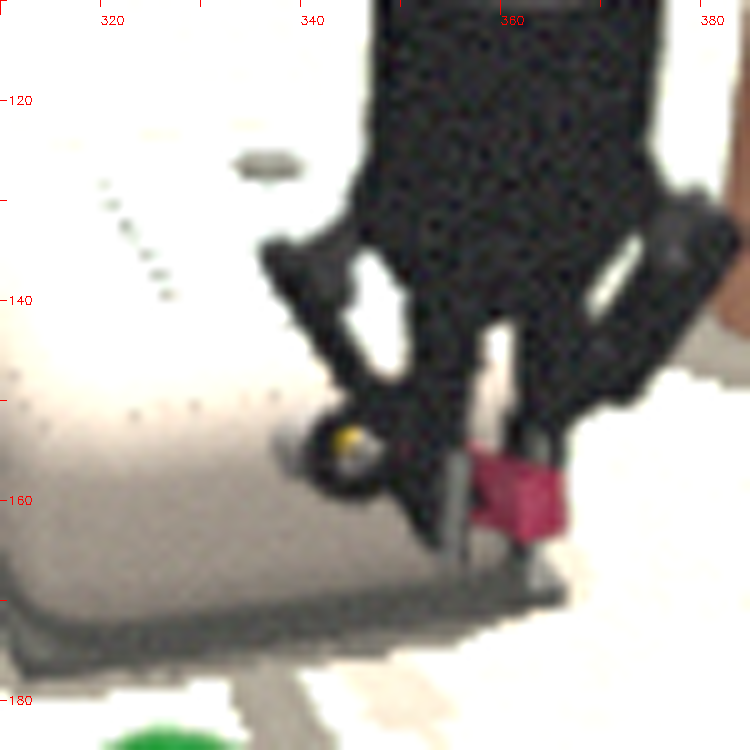

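Request:
carry_out:
  targets:
    - [1, -0.0022, 0.011, -0.0054, 0]
    - [1, -0.0043, 0.0223, -0.0107, 0]
    - [1, -0.0065, 0.0335, -0.016, 0]
    - [1, -0.0086, 0.0446, -0.0214, 0]
    - [1, -0.0086, 0.0446, -0.0214, 0]

```text
time_s: 25.2
eef_pos: [0.6399, 0.1122, 0.0867]
ee_rot: [0.005, 0.636, 0.771, 0.006]
ft_force: [-0.1, -0.1, -1.6]
gripper_width: 0.183
```

```bash
python3 look.py 4
```

```text
g [0.6391 0.1121 0.1367] yaw 100.94 along h -0.0894 lat -0.0008 dz 0.0417 F [-0.1 -0.1 -1.6] T [-0.05  0.03 -0.03] w 0.183 25.2
```

View pics/k4.png

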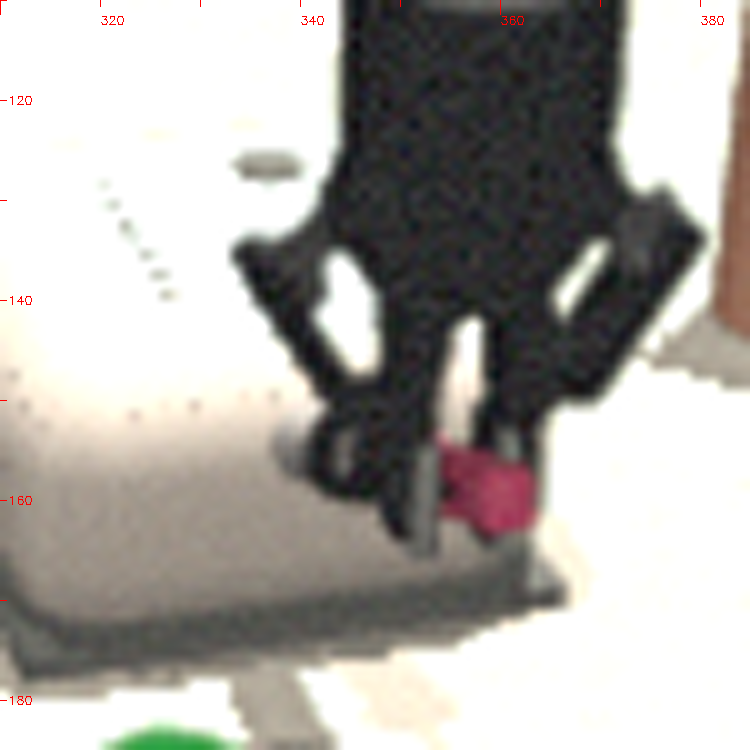

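Request:
carry_out:
  targets:
    - [1, -0.0025, 0.013, -0.0062, 0]
    - [1, -0.005, 0.026, -0.0124, 0]
    - [1, -0.0075, 0.039, -0.0186, 0]
    - [1, -0.01, 0.052, -0.0247, 0]
    - [1, -0.0125, 0.0648, -0.0308, 0]
    - [1, -0.0125, 0.0648, -0.0308, 0]

```text
time_s: 26.0
eef_pos: [0.6337, 0.1446, 0.0713]
ee_rot: [0.005, 0.636, 0.771, 0.006]
ft_force: [-0.0, 0.2, -1.7]
gripper_width: 0.181
```

```bash
python3 look.py 5
```

```text
g [0.6329 0.1444 0.1213] yaw 100.94 along h -0.0565 lat -0.0008 dz 0.0263 F [-0.   0.2 -1.7] T [-0.02  0.01  0.01] w 0.181 26.0
```

View pics/k5.png

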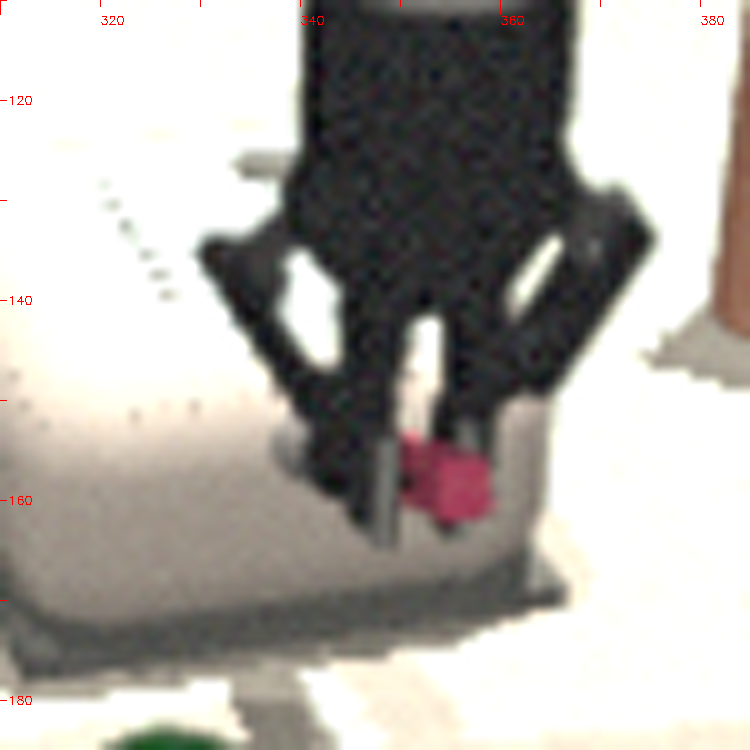

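Request:
carry_out:
  targets:
    - [1, -0.0007, 0.0036, -0.0017, 0]
    - [1, -0.0014, 0.0071, -0.0034, 0]
    - [1, -0.0017, 0.0089, -0.0043, 0]
    - [1, -0.0017, 0.0089, -0.0043, 0]

```text
time_s: 26.55
eef_pos: [0.6339, 0.1451, 0.0706]
ee_rot: [0.007, 0.637, 0.77, 0.005]
ft_force: [-2.4, -18.3, 17.4]
gripper_width: 0.178
```

```bash
python3 st.py
```

```text
g [0.6331 0.1451 0.1206] yaw 100.8 along h -0.0558 lat -0.0004 dz 0.0256 F [ -2.4 -18.3  17.4] T [-3.63  0.72  0.25] w 0.178 26.55
```

```bash
python3 look.py 6
python3 - <<'E'
from h import *
im=load('pics/side_6.png');crop(cv2.convertScaleAbs(im,alpha=2.2,beta=30),330,135,40,40,18,'pics/k6b.png')
im=camera('top')[:,:,::-1];crop(cv2.convertScaleAbs(im,alpha=1.6,beta=20),170,100,130,100,6,'pics/k6t.png')
E
```

```text
g [0.6331 0.1451 0.1206] yaw 100.8 along h -0.0558 lat -0.0004 dz 0.0256 F [ -2.4 -18.3  17.4] T [-3.63  0.72  0.25] w 0.178 26.55
```

View pics/k6b.png

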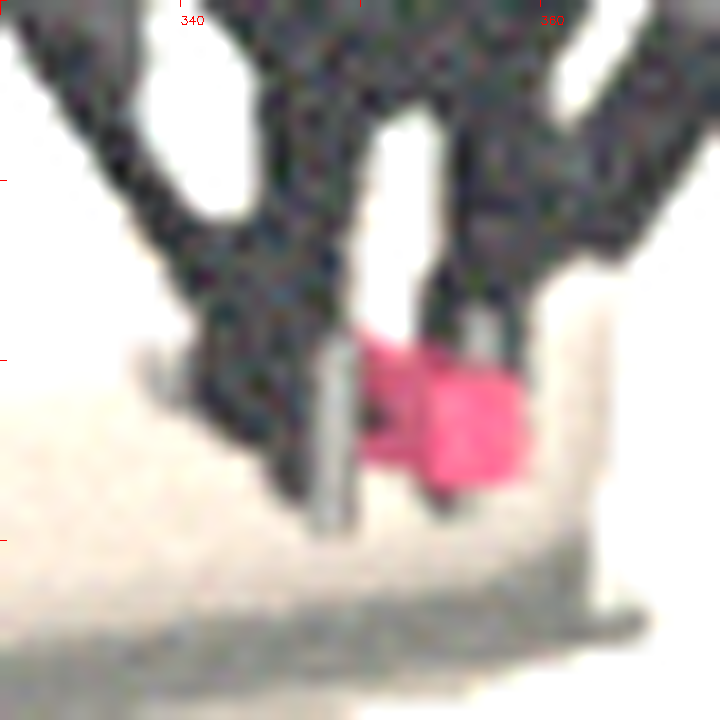

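View pics/k6t.png

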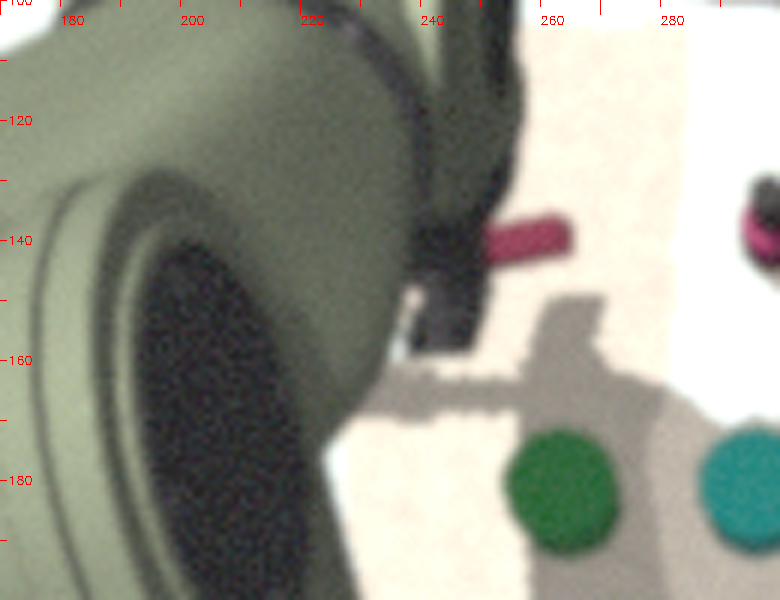

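Run:
```python
from h import *
yaw=np.radians(100.9);h=np.array([np.cos(yaw),np.sin(yaw),0]);zz=np.array([0,0,1.])
Mt=np.array([.6211,.2015,.095]);Ms=np.array([.6245,.1984,.095])
for th in (22,25):
  a=h*np.cos(np.radians(th))-zz*np.sin(np.radians(th));n=h*np.sin(np.radians(th))+zz*np.cos(np.radians(th))
  for k in (0,.003,.006):
    print(th,k,'top: upper/lower rear edge',proj('top',Mt-a*(.108+k)+n*.009),proj('top',Mt-a*(.108+k)-n*.009),'side',proj('side',Ms-a*(.108+k)+n*.009),proj('side',Ms-a*(.108+k)-n*.009))
```

```text
22 0 top: upper/lower rear edge [262.0734689  137.64480857] [265.61908933 139.82373773] side [356.45388272 156.49784205] [356.79766596 162.90499949]
22 0.003 top: upper/lower rear edge [263.18917609 137.41555087] [266.72219761 139.59969313] side [356.80694095 156.63867908] [357.15009907 163.06193896]
22 0.006 top: upper/lower rear edge [264.30692813 137.18587299] [267.82729899 139.37524372] side [357.16185351 156.78025581] [357.50437522 163.21969914]
25 0 top: upper/lower rear edge [260.71069451 136.99675701] [264.63324624 139.12042691] side [356.27289127 154.45096621] [356.727676   160.91092643]
25 0.003 top: upper/lower rear edge [261.79687424 136.74673427] [265.70834216 138.87607192] side [356.62226283 154.52997047] [357.07703144 161.00675038]
25 0.006 top: upper/lower rear edge [262.88532476 136.49618883] [266.78565437 138.63121319] side [356.97349495 154.60939545] [357.42824083 161.10308284]
```

Request:
carry_out:
  targets:
    - [1, -0.0003, 0.0025, 0.001, 0]
    - [1, -0.0003, 0.0025, 0.001, 0]
    - [1, -0.0003, 0.0025, 0.001, 0]
    - [1, -0.0003, 0.0025, 0.001, 0]
    - [1, -0.0003, 0.0025, 0.001, 0]
    - [1, -0.0003, 0.0025, 0.001, 0]
    - [1, -0.0003, 0.0025, 0.001, 0]
    - [1, -0.0003, 0.0025, 0.001, 0]

```text
time_s: 27.65
eef_pos: [0.6342, 0.1453, 0.0715]
ee_rot: [0.008, 0.638, 0.77, 0.005]
ft_force: [0.4, -6.7, 4.5]
gripper_width: 0.178
```

```bash
python3 look.py 7
```

```text
g [0.6333 0.1454 0.1215] yaw 100.77 along h -0.0556 lat -0.0001 dz 0.0265 F [ 0.4 -6.7  4.5] T [-1.49 -0.01  0.14] w 0.178 27.65
```

Request:
carry_out:
  targets:
    - [1, -0.0007, 0.0036, -0.001, 0]
    - [1, -0.0015, 0.009, -0.0025, 0]
    - [1, -0.0015, 0.009, -0.0025, 0]
    - [1, -0.0015, 0.009, -0.0025, 0]
    - [1, -0.0015, 0.009, -0.0025, 0]
    - [1, -0.0015, 0.009, -0.0025, 0]
    - [1, -0.0015, 0.009, -0.0025, 0]

```text
time_s: 28.58
eef_pos: [0.6345, 0.1453, 0.0714]
ee_rot: [0.01, 0.639, 0.77, 0.003]
ft_force: [-0.9, -23.8, 16.0]
gripper_width: 0.182
```

```bash
python3 look.py 8;  python3 - <<'E'
from h import *
im=load('pics/side_8.png');crop(cv2.convertScaleAbs(im,alpha=2.2,beta=30),330,135,40,40,18,'pics/k8b.png')
im=camera('top')[:,:,::-1];crop(cv2.convertScaleAbs(im,alpha=1.6,beta=20),235,125,50,40,14,'pics/k8t.png')
E
```

```text
g [0.6335 0.1457 0.1214] yaw 100.64 along h -0.0553 lat 0.0003 dz 0.0264 F [ -0.9 -23.8  16. ] T [-4.81  0.42  0.32] w 0.182 28.575
```

View pics/k8b.png

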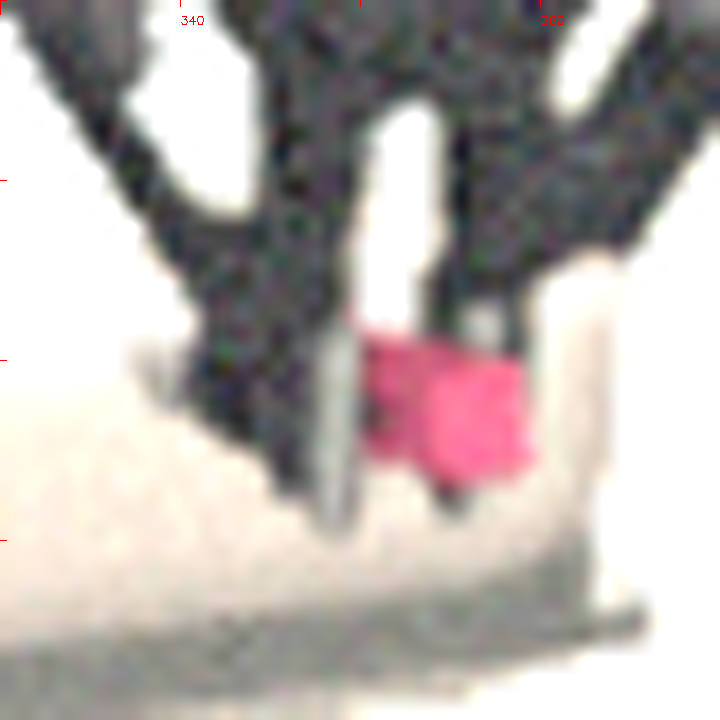

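View pics/k8t.png

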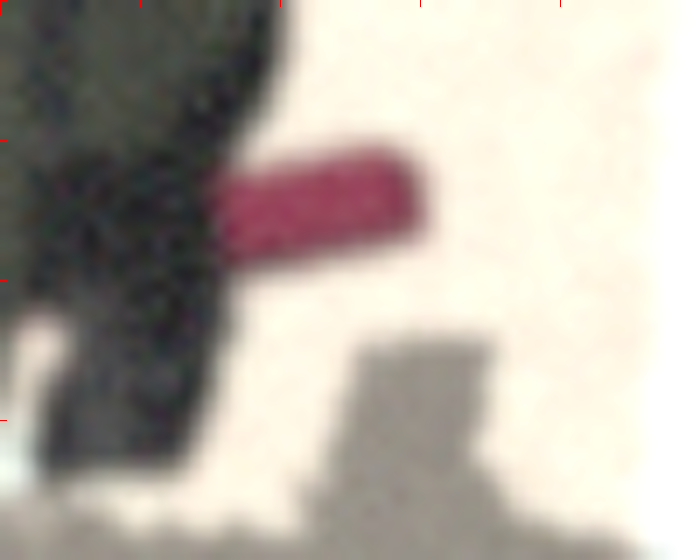

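Request:
carry_out:
  targets:
    - [1, 0.002, -0.012, 0.006, 0]
    - [1, 0.006, -0.034, 0.016, 0]
    - [1, 0.01, -0.054, 0.026, 0]
    - [1, 0.014, -0.074, 0.035, 0]
    - [1, 0.018, -0.094, 0.045, 0]
    - [1, 0.022, -0.114, 0.054, 0]
    - [1, 0.026, -0.134, 0.064, 0]
    - [1, 0.03, -0.154, 0.073, 0]
    - [1, 0.0336, -0.174, 0.083, 0]
    - [1, 0.0336, -0.174, 0.083, 0]

```text
time_s: 29.92
eef_pos: [0.6515, 0.0573, 0.1132]
ee_rot: [0.01, 0.639, 0.769, 0.004]
ft_force: [-0.5, -0.9, -0.8]
gripper_width: 0.181
```

```bash
python3 look.py 9
python3 - <<'E'
from h import *
print(sense()['ee_rot'])
im=camera('top')[:,:,::-1];cv2.imwrite('pics/top_9.png',im)
E
```

```text
g [0.6505 0.0577 0.1632] yaw 100.57 along h -0.1449 lat 0.0009 dz 0.0682 F [-0.5 -0.9 -0.8] T [ 0.01  0.01 -0.01] w 0.181 29.925
[0.00996393 0.63865053 0.76942409 0.00357563]
```

View pics/k9.png

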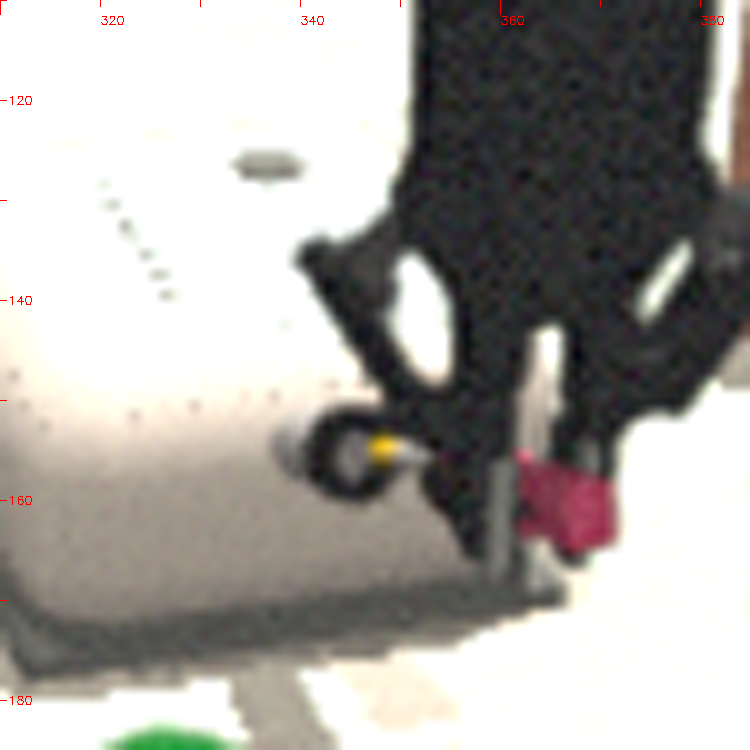

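Request:
carry_out:
  targets:
    - [1, 0, -0.03, 0.02, 0]
    - [1, -0.1, -0.06, 0.02, -0.04]
    - [1, -0.2, -0.08, 0.02, -0.08]
    - [1, -0.3, -0.1, 0.02, -0.12]
    - [1, -0.4016, -0.119, 0.02, -0.151]
    - [1, -0.4016, -0.119, 0.02, -0.151]
    - [1, -0.4016, -0.119, 0.02, -0.151]
    - [1, -0.4016, -0.119, 0.02, -0.151]

```text
time_s: 31.02
eef_pos: [0.4512, -0.001, 0.1228]
ee_rot: [0.01, 0.683, 0.73, 0.003]
ft_force: [0.3, 0.3, -1.0]
gripper_width: 0.179
```

```bash
sed -i 's/,310,110,75,75,10,/,250,110,75,100,8,/' look.py; python3 look.py 10; python3 -c "
from h import *
print(sense()['eef_pos'],sense()['ee_rot'])"
```

```text
g [ 0.4503 -0.0005  0.1728] yaw 93.87 along h -0.1884 lat -0.1859 dz 0.0778 F [ 0.3  0.3 -1. ] T [-0.05 -0.02  0.  ] w 0.179 31.025
[ 0.45105422 -0.00092431  0.12268997] [0.01021015 0.68284819 0.73048246 0.00307911]
```

View pics/k10.png

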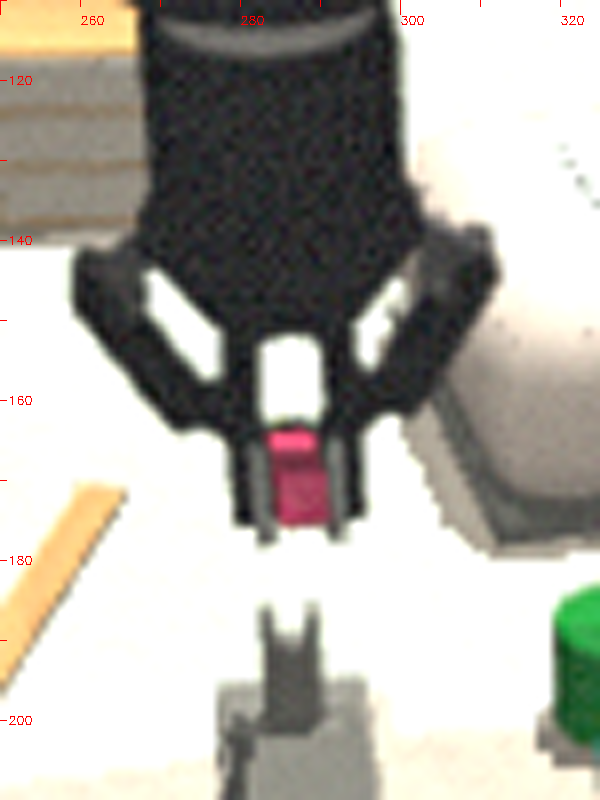

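Request:
carry_out:
  targets:
    - [1, -0.001, -0.003, -0.05, 0]
    - [1, -0.001, -0.003, -0.1, 0]
    - [1, -0.001, -0.003, -0.14, 0]
    - [1, -0.001, -0.003, -0.165, 0]
    - [1, -0.001, -0.003, -0.185, 0]
    - [1, -0.001, -0.003, -0.195, 0]
    - [1, -0.001, -0.003, -0.195, 0]

```text
time_s: 31.95
eef_pos: [0.4507, -0.0022, 0.0252]
ee_rot: [0.01, 0.683, 0.731, 0.003]
ft_force: [0.6, 0.6, 0.9]
gripper_width: 0.18
```

```bash
python3 look.py 11
```

```text
g [ 0.4497 -0.0018  0.0752] yaw 93.88 along h -0.1896 lat -0.1865 dz -0.0198 F [0.6 0.6 0.9] T [ 0.38 -0.08 -0.04] w 0.18 31.95
```

View pics/k11.png

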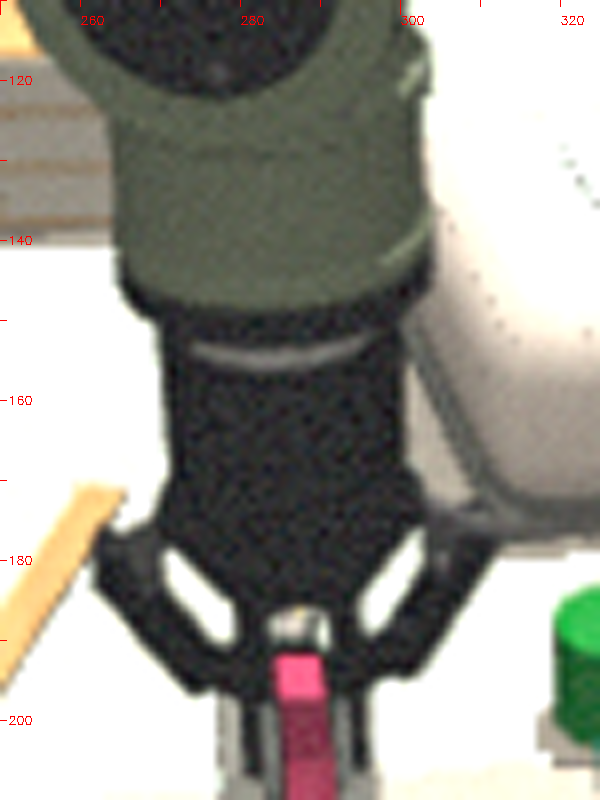

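Request:
carry_out:
  targets:
    - [1, 0, 0, -0.015, 0]
    - [1, 0, 0, -0.03, 0]
    - [1, 0, 0, -0.045, 0]
    - [1, 0, 0, -0.055, 0]
    - [1, 0, 0, -0.06, 0]
    - [1, 0, 0, -0.06, 0]

```text
time_s: 32.75
eef_pos: [0.4506, -0.0023, -0.0045]
ee_rot: [0.01, 0.683, 0.731, 0.003]
ft_force: [-0.5, -3.4, 6.7]
gripper_width: 0.18
```

```bash
sed -i 's/,250,110,75,100,8,/,250,140,75,100,8,/' look.py;python3 look.py 12
```

```text
g [ 0.4497 -0.0018  0.0455] yaw 93.88 along h -0.1897 lat -0.1866 dz -0.0495 F [-0.5 -3.4  6.7] T [-0.34  0.09 -0.05] w 0.18 32.75
```

View pics/k12.png

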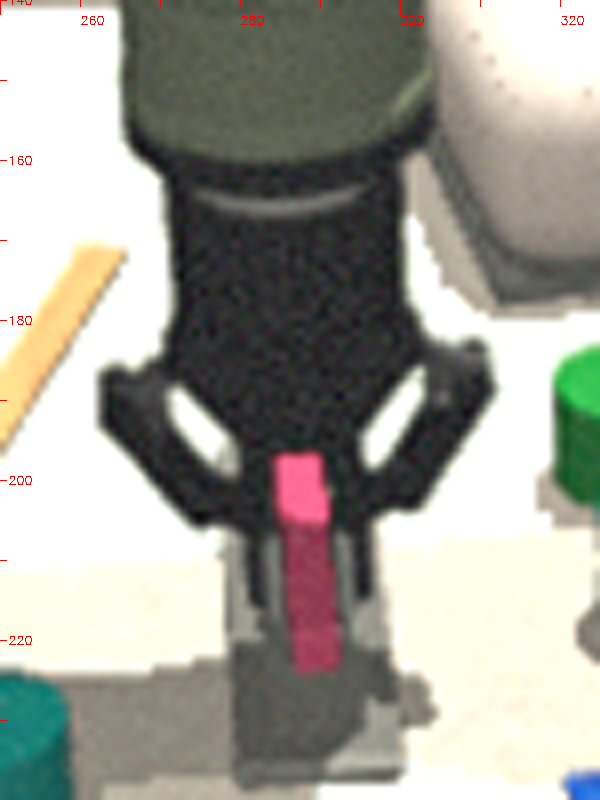

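Request:
carry_out:
  targets:
    - [1, 0, 0, -0.003, 0]
    - [1, 0, 0, -0.003, 0]
    - [1, 0, 0, -0.003, 0]

```text
time_s: 33.17
eef_pos: [0.4507, -0.0023, -0.0049]
ee_rot: [0.011, 0.683, 0.73, 0.004]
ft_force: [-4.6, -2.5, 40.6]
gripper_width: 0.186
```

```bash
python3 look.py 13
python3 - <<'E'
from h import *
a=load('pics/side_u.png');b=load('pics/side_13.png')
o=[cv2.resize(x[185:230,270:310],None,fx=9,fy=9,interpolation=cv2.INTER_CUBIC) for x in (a,b)]
cv2.imwrite('pics/cmp.png',cv2.convertScaleAbs(np.hstack(o),alpha=1.6,beta=20))
E
```

```text
g [ 0.4497 -0.0019  0.0451] yaw 93.86 along h -0.1898 lat -0.1865 dz -0.0499 F [-4.6 -2.5 40.6] T [-0.23  0.92 -0.07] w 0.186 33.175
```

View pics/cmp.png

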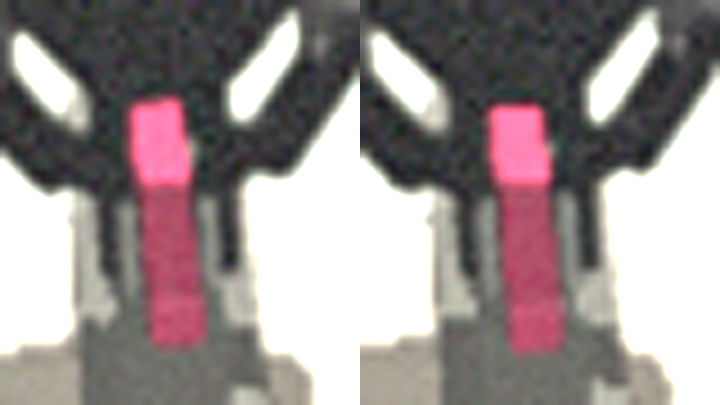

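Request:
carry_out:
  targets:
    - [1, 0, 0, 0.02, 0]
    - [1, 0, 0, 0.08, 0]
    - [1, 0, 0, 0.16, 0]
    - [1, 0, 0, 0.24, 0]
    - [1, 0, 0, 0.24, 0]
    - [1, 0, -0.05, 0.24, -0.2]
    - [1, 0, -0.1, 0.24, -0.4]
    - [1, 0, -0.15, 0.24, -0.6]
    - [1, 0, -0.2, 0.24, -0.8]
    - [1, 0, -0.25, 0.24, -1]
    - [1, 0, -0.25, 0.24, -1]
    - [1, 0, -0.25, 0.24, -1]

```text
time_s: 34.72
eef_pos: [0.4504, -0.1266, 0.1145]
ee_rot: [0.011, 0.91, 0.415, -0.001]
ft_force: [-0.0, 0.3, -0.2]
gripper_width: 0.186
```

```bash
sed -i 's/,250,140,75,100,8,/,220,140,200,160,4,/' look.py;python3 look.py 14;  python3 - <<'E'
from h import *
im=camera('top')[:,:,::-1];cv2.imwrite('pics/top_14.png',im)
crop(load('pics/top_v.png'),410,195,55,55,12,'pics/m1.png')
E
```

```text
g [ 0.45   -0.1256  0.1645] yaw 48.99 along h -0.3592 lat 0.0832 dz 0.0695 F [-0.   0.3 -0.2] T [-0.    0.04 -0.01] w 0.186 34.725
```

View pics/k14.png

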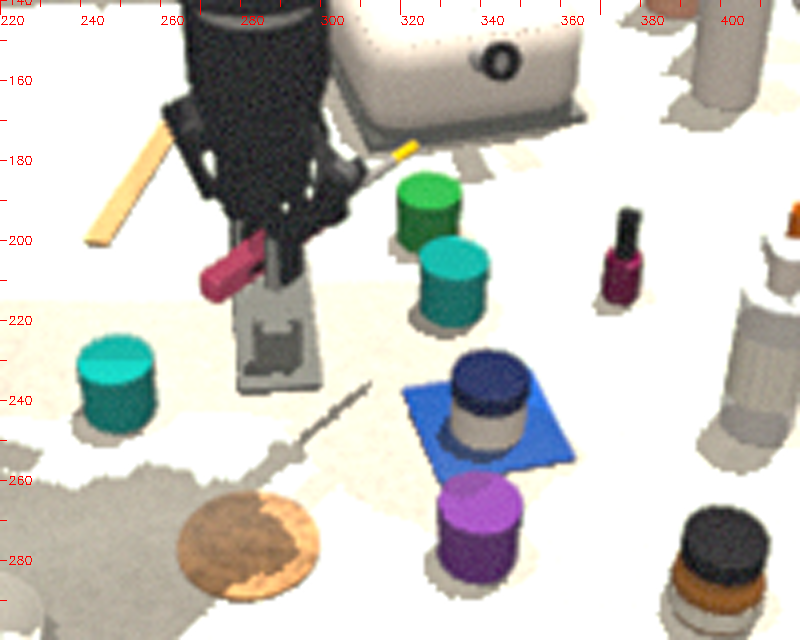

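View pics/m1.png

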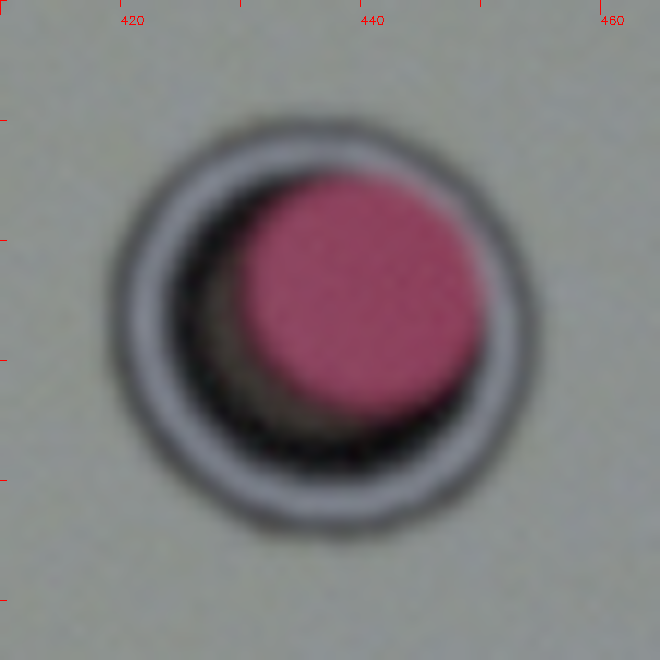

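Run:
```python
from st import *
for z in (-.01,-.005,0,.005): print(z,proj('side',g+h*.137+[0,0,z]),proj('side',g-h*.051+[0,0,z]))
L=onz('top',439.7,219.0,.049);M=onz('top',436.6,221.8,.004);print(L,M,L-M)
crop(load('pics/side_14.png'),260,165,70,60,11,'pics/m2.png')
```

```text
g [ 0.4502 -0.1256  0.1648] yaw 48.99 along h -0.359 lat 0.0833 dz 0.0698 F [ 0.3  0.9 -1.6] T [ 0.04  0.01 -0.03] w 0.177 34.825
-0.01 [322.64141965 178.82878483] [270.56837972 215.75217212]
-0.005 [322.68413653 177.14136893] [270.43482294 213.95646531]
0 [322.72711638 175.44356508] [270.3003278  212.14814221]
0.005 [322.77036163 173.73527704] [270.1648844  210.32706941]
[ 0.51625159 -0.35124439  0.049     ] [ 0.51724102 -0.35445585  0.004     ] [-0.00098943  0.00321146  0.045     ]
```

View pics/m2.png

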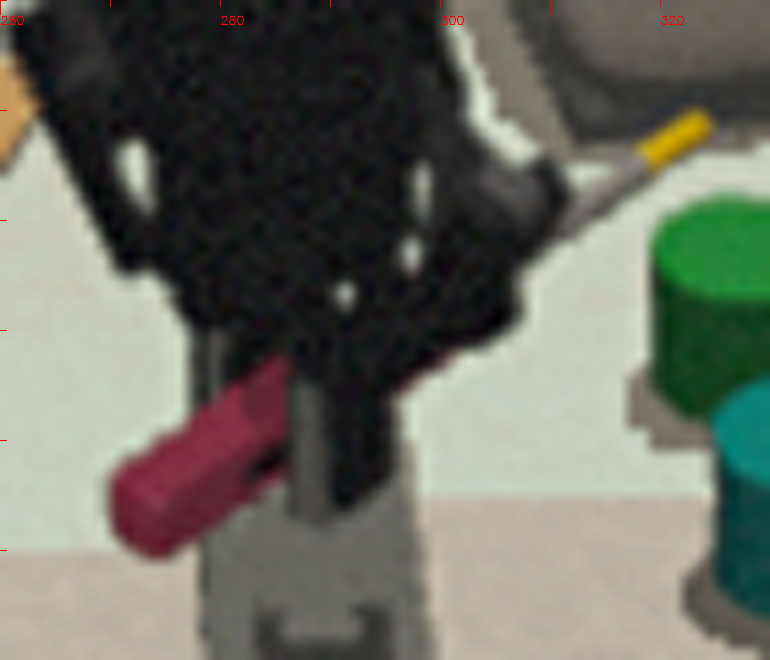

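Request:
carry_out:
  targets:
    - [1, -0.02, -0.08, 0, -0.15]
    - [1, -0.04, -0.16, 0, -0.3]
    - [1, -0.06, -0.24, 0, -0.5]
    - [1, -0.09, -0.32, 0, -0.7]
    - [1, -0.115, -0.4, 0, -0.85]
    - [1, -0.138, -0.474, 0, -1]
    - [1, -0.138, -0.474, 0, -1]
    - [1, -0.138, -0.474, -0.04, -1]
    - [1, -0.138, -0.474, -0.08, -1]
    - [1, -0.138, -0.474, -0.11, -1]
    - [1, -0.138, -0.474, -0.11, -1]
    - [1, -0.138, -0.474, -0.11, -1]

```text
time_s: 36.33
eef_pos: [0.3818, -0.3636, 0.0604]
ee_rot: [0.01, 0.999, 0.035, -0.005]
ft_force: [-0.3, 0.6, -1.5]
gripper_width: 0.183
```

```bash
sed -i 's/,220,140,200,160,4,/,230,240,140,120,6,/' look.py;python3 look.py 15;  python3 - <<'E'
from st import *
print('tip',g+h*.137,proj('side',g+h*.137),proj('top',g+h*.137))
im=camera('top')[:,:,::-1];cv2.imwrite('pics/top_15.png',im)
E
```

```text
g [ 0.3823 -0.3626  0.1103] yaw 4.01 along h -0.2795 lat 0.5444 dz 0.0153 F [-0.3  0.6 -1.5] T [-0.03  0.    0.01] w 0.183 36.325
g [ 0.3823 -0.3627  0.1104] yaw 4.01 along h -0.2794 lat 0.5445 dz 0.0154 F [0.1 0.5 0.1] T [-0.01  0.03  0.06] w 0.184 36.375
tip [ 0.51895276 -0.35309517  0.11042338] [322.70986216 296.04226642] [447.05230034 213.49508698]
```

View pics/k15.png

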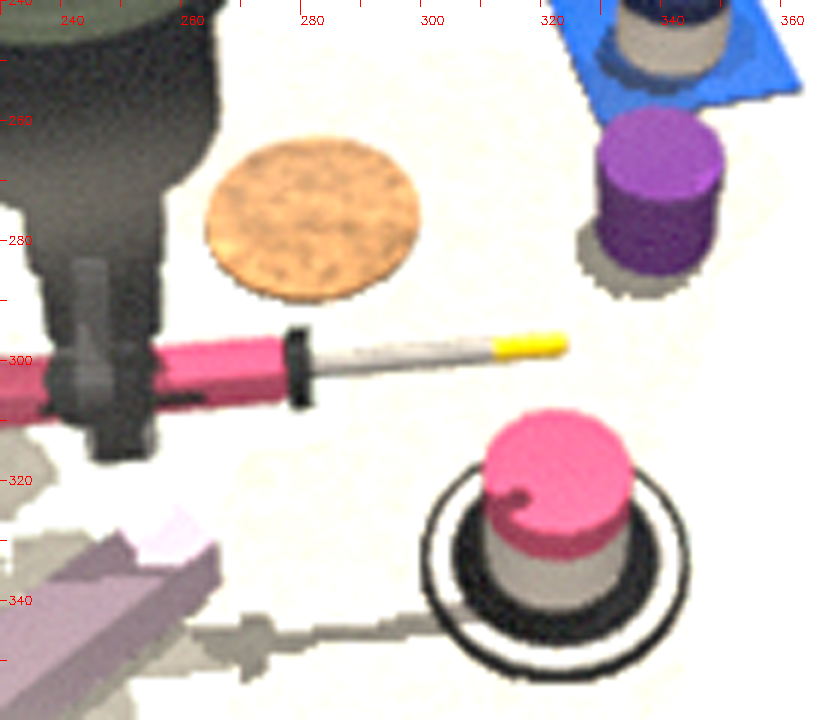

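View pics/top_15.png

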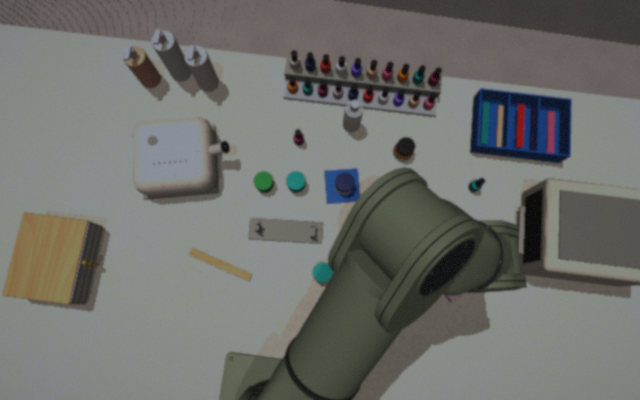

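Run:
```python
from st import *
for k in (.137,.0545,-.0): print(k,proj('side',g+h*k))
pc=lambda c:(230+(c[0]+.5)/6-.5,240+(c[1]+.5)/6-.5)
print('obs tip',pc((567,344)),'collar c',pc((300,367)))
for z in (.1055,.108,.1104): print(z,onz('side',*pc((567,344)),z))
```

```text
g [ 0.3823 -0.3626  0.1104] yaw 4.01 along h -0.2794 lat 0.5444 dz 0.0154 F [-0.3 -0.  -2. ] T [ 0.02 -0.01  0.01] w 0.18 36.425
0.137 [322.7147219  296.03938616]
0.0545 [278.58099024 300.03710264]
-0.0 [248.84918875 302.73026518]
obs tip (324.0833333333333, 296.9166666666667) collar c (279.5833333333333, 300.75)
0.1055 [ 0.52178039 -0.35120331  0.1055    ]
0.108 [ 0.5215769  -0.35326794  0.108     ]
0.1104 [ 0.52138155 -0.35524998  0.1104    ]
```

Request:
carry_out:
  targets:
    - [1, -0.002, 0.001, -0.01, 0]
    - [1, -0.002, 0.001, -0.021, 0]
    - [1, -0.002, 0.001, -0.021, 0]
    - [1, -0.002, 0.001, -0.021, 0]
    - [1, -0.002, 0.001, -0.021, 0]
    - [1, -0.002, 0.001, -0.021, 0]
    - [1, -0.002, 0.001, -0.021, 0]
    - [1, -0.002, 0.001, -0.021, 0]

```text
time_s: 37.42
eef_pos: [0.3809, -0.3632, 0.0499]
ee_rot: [0.01, 0.999, 0.035, -0.005]
ft_force: [0.0, -0.0, -1.3]
gripper_width: 0.182
```

```bash
python3 look.py 16
python3 - <<'E'
from st import *
print('tip',g+h*.137,proj('side',g+h*.137),np.abs(sense()['joint_vel']).max())
E
```

```text
g [ 0.3813 -0.3622  0.0999] yaw 4.01 along h -0.2804 lat 0.5439 dz 0.0049 F [ 0.  -0.  -1.3] T [-0.01  0.02  0.01] w 0.182 37.425
g [ 0.3813 -0.3622  0.0999] yaw 4.0 along h -0.2804 lat 0.5439 dz 0.0049 F [-0.3  0.4 -1.7] T [ 0.08  0.   -0.01] w 0.18 37.475
tip [ 0.51794337 -0.3525984   0.09989554] [322.04091343 299.51978589] 0.0018607675112024213
```

View pics/k16.png

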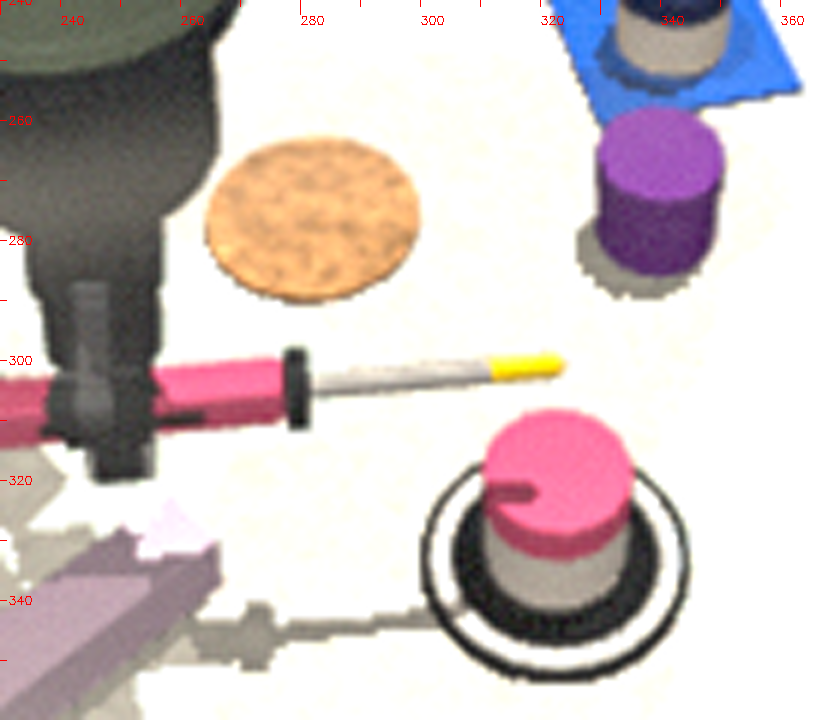

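View pics/side_16.png

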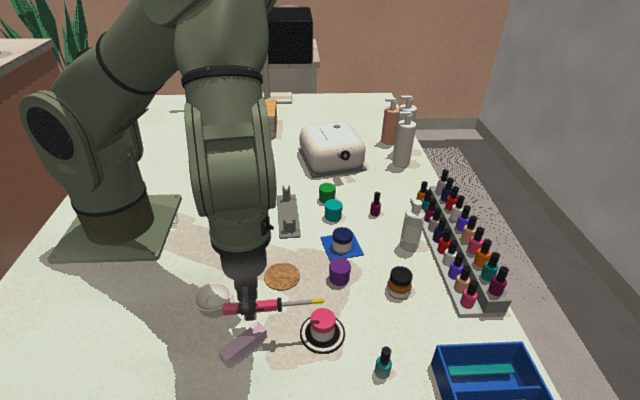

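```bash
python3 -c "
from workcell import *
print(finish_job())"
```

```text
the job is handed in; nothing more can be done
None
```

The whole job is done and handed in at about 37.5 s of the 72 s allowed.

**Pots:** I parked the navy pot on the coaster while the two changed places. The pink pot now stands on the reading mat, about 3 mm from its centre by the top view and 1–3 mm by the side view. The navy pot stands on the storage mat, about 2 mm from its centre.

**Rod:** The arm can't tilt the tool. I hooked the rod's tip in the tube mouth and raised the grip, which swung the rod to the tube's slope.
- **Insertion:** The rod slid in with almost no force and stopped hard at about 24–29 N. I kept it there for about 2 s and drew it right out. The gripper hid the collar, so I judged it seated from that stop and from where the handle's rear end showed in both cameras. My grip-position estimate put the stop about 3 mm short of the full depth. I put that down to measuring error and a little slip in the grip.
- **Levelling:** I set the rod back in its cradle to level it, still gripped. That pressed down briefly at about 41 N wrist force, with the fingers and rod taking the load, not the gripper's body.

**Final state:** The rod is held about level (within roughly 0.3–0.5°) and still. By the arm's readings and the side camera, its tip is about 5 cm above the pink lid and within 1–2 mm of its middle, touching nothing. The arm hid the tip from the top camera. No bystander looked moved in the last pictures.

**What disagreed:**
- **Fingertip height:** The fingertips sat about 3 cm higher than the reported tool position. My first grasp of the rod therefore closed on air, with no harm done, and I corrected for it from then on.
- **Cameras:** The two cameras differed from each other by about 5 mm, so I averaged them.

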